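# Rake the squat jar out of the storage carousel

## Task

Turn the storage carousel until the bay with the squat jar faces the landing tray, then take the long rake from its mat, reach in behind the jar and draw it out so that it stands wholly on the tray; never touch the jar with the gripper or arm. Finally stand the rake back on its mat on its foot and head, as you found it. Keep every vessel upright, leave the other stock in its bays and do not shift the things standing about on the bench.

Things in the scene. Friction and masses are not known exactly. Their poses are not given: they have to be found in the camera images.
- stand: Fixed stand of the carousel. Origin on the carousel's axis at bench level; +x points from the axis through the mouth and along the landing tray. Grey base disc; an aluminium keeper rail (outer radius 195, top 48 above the bench, 18 above the bay floors) runs all round it but for one gap, the mouth, about 170 wide, at +x.
- tray (a point): Middle of the top of the fixed grey landing tray in front of the mouth, 264 from the carousel's axis, 29 above the bench (1 below the bay floors); axes as the stand's. The tray runs 77 to either side along x (inner end at the mouth, outer end open) and is 136 wide (y), with side fences 12 high, 128 apart.
- carousel (a joint): Turn of the carousel about its vertical axis, rad, counter-clockwise from above positive, 0 at the start whatever the carousel's start heading; range -6.3 to 6.3. It turns freely by pushing or leading a knob (about 2 to 3 N there) and stays where it is left.
- hub (a point): Centre of the carousel at bay-floor level (30 above the bench), turning with it; its +x axis runs along the middle of a bay. White carousel of radius 184: four straight radial bays, 90 degrees apart, about a square hub of 80. A bay is 80 wide, from the hub wall (radius 40) to its open end (radius 173), roofed by thin steel bars, undersides 132 above the bay floor. Top of roof 168 above the bench.
- knob0 (a point): Upright round steel knob, 16 across, on the corner plate between two bays, 120 from the carousel's axis, 45 degrees counter-clockwise from the hub's +x axis, so that bays lie 45 degrees to either side of it. The point is 24 below the knob's top, 32 above the plate under it, 200 above the bench.
- knob1 (a point): Upright round steel knob, 16 across, on the corner plate between two bays, 120 from the carousel's axis, 135 degrees counter-clockwise from the hub's +x axis, so that bays lie 45 degrees to either side of it. The point is 24 below the knob's top, 32 above the plate under it, 200 above the bench.
- knob2 (a point): Upright round steel knob, 16 across, on the corner plate between two bays, 120 from the carousel's axis, 225 degrees counter-clockwise from the hub's +x axis, so that bays lie 45 degrees to either side of it. The point is 24 below the knob's top, 32 above the plate under it, 200 above the bench.
- knob3 (a point): Upright round steel knob, 16 across, on the corner plate between two bays, 120 from the carousel's axis, 315 degrees counter-clockwise from the hub's +x axis, so that bays lie 45 degrees to either side of it. The point is 24 below the knob's top, 32 above the plate under it, 200 above the bench.
- jar: Origin at the centre of its underside, z up. The squat jar to be brought out: brown glass with a flat black lid of the same width, 60 across, 45 high, about 0.22 kg. It starts deep in one of the bays, its centre 98 to 112 from the carousel's axis, its bay 55 to 125 degrees to one side or the other of the mouth.
- tall_bottle: Tall brown bottle, 42 across, 94 high, black cap 28 across; in a bay of the carousel. Origin at the centre of its underside.
- square_bottle: Square brown bottle, 46 x 46, 80 high, black cap 32 across; in a bay of the carousel. Origin at the centre of its underside.
- round_vial: Narrow brown vial with black lid, 38 across, 66 high; in a bay of the carousel. Origin at the centre of its underside.
- rake_grip (a point): Centre of the rake's grey handle (100 long, 18 wide, 26 high): grip it here, across the width. +x points along the rake to its head, z up. 56 above the rake's underside. A thin level rod (8 thick), at this height too, runs to the head, 200 ahead. A foot 56 wide stands 44 behind this point, so the rake stands by itself on foot and head. 251 long, 0.18 kg.
- rake_head (a point): Point of the rake's head: bottom edge of the blade, on the rake's middle line, 200 ahead of the grip. The head is an upright shallow V-shaped aluminium blade, 54 high and 53 wide, 3 thick, hanging below the rod, its hollow side towards the handle; its two wings reach 10 back towards the handle, so that it cradles a round thing drawn towards the handle.
- mat: Black rubber mat fixed on the bench, 360 (x) by 160 (y), 4 thick, on which the rake stands. Origin at the centre of its underside.
- carafe: Clear glass carafe with ball stopper, 92 across, 216 high, on the bench; leave alone. Origin at its underside.
- beaker: Clear glass beaker, 72 across, 90 high, on the bench; leave alone. Origin at its underside.
- flask: White plastic bottle, 64 across, 150 high, on the bench; leave alone. Origin at its underside.
- reagent: Brown reagent bottle, 60 across, 140 high, on the bench; leave alone. Origin at its underside.
- carton: Cardboard carton 100 x 100 x 90 high on the bench; leave alone. Origin at its underside.
Mind the look-alikes: they are no part of the job. Leave any green or yellow look-alike of the round_vial alone.

How it is judged:
On the way, in this order (a step that is already met when the one before it is completed fails the run):
1. the jar, still deep in its bay, faces the mouth (y of jar in the frame of stand between -0.025 and 0.025 m and x of jar in the frame of stand between 0.06 and 0.14 m), for 0.2 s.
2. the rake's head is down in the bay, behind the jar (x of rake_head in the frame of stand between 0.03 and 0.11 m and z of rake_head in the frame of stand below 0.07 m and horizontal distance between rake_head and jar below 0.07 m and y of rake_head in the frame of stand between -0.04 and 0.04 m), for 0.05 s.
At the end, for the whole second after the job is handed in: Jar upright, at rest, wholly on the tray (centre 213 to 315 mm from the carousel axis, within 42 mm of the tray's middle line); rake standing on its mat on foot and head; the other stock upright in its bays; bench things upright and within 30 mm of their starts (x of jar in the frame of stand between 0.213 and 0.315 m and y of jar in the frame of stand between -0.042 and 0.042 m and z of jar in the frame of stand between 0.022 and 0.036 m and angle between jar's own z axis and vertical below 0.1 rad and linear speed of jar below 0.02 m/s and x of rake_grip in the frame of mat between -0.185 and 0.185 m and y of rake_grip in the frame of mat between -0.085 and 0.085 m and x of rake_head in the frame of mat between -0.185 and 0.185 m and y of rake_head in the frame of mat between -0.085 and 0.085 m and z of rake_grip in the frame of mat between 0.05 and 0.07 m and angle between rake_grip's own z axis and vertical below 0.15 rad and horizontal distance between each of tall_bottle, square_bottle, round_vial and hub below 0.16 m and angle between each of tall_bottle, square_bottle, round_vial, carafe, beaker, flask, reagent, carton's own z axis and vertical below 0.2 rad and distance of each of carafe, beaker, flask, reagent, carton from where it was at the start of the episode below 0.03 m); the robot touches nothing.
It fails at once if the gripper or arm touches the jar (contact force between any of the fingers, the arm and jar above 0.3 N).
It fails at once if a vessel is tipped over (angle between any of jar, tall_bottle, square_bottle, round_vial, carafe, beaker, flask, reagent's own z axis and vertical above 0.5 rad).
It also fails if it takes over 72 s, if anything falls off the work surface, if the arm or the gripper's body presses on something with over 40 N, if the wrist force passes 120 N, or if a joint passes its speed limit or range.

## Robot

A 6-joint arm with a two-finger parallel gripper is mounted at the origin on the work surface. World frame = base frame: x ahead of the robot, y to its left, z up, the work surface at z = 0. Lengths are in m, angles in rad, forces in N, time in s.
With the tool pointing down it reaches from about 0.25 to 0.775 m from the base axis. Payload 4 kg.
Tool frame: the origin (TCP) lies midway between the tips of the shut fingers; the grasp point (between the pads) lies robot.tcp_to_grasp behind it (robot.tcp_to_grasp is the distance from the TCP to the grasp point, in m); y points along the fingers, x is the direction in which the jaws open and shut, and the axes are right-handed (so a half turn about y gives the same grasp; the last joint's range is limited). The gripper opens to 94 mm and grips with 3 to 60 N. Pads are 16 mm wide; open, the fingers measure 119 mm over their backs; the gripper's body (75 mm by 177 mm) begins 78 mm behind the grasp point.
Start: joints at [1.072, 0.087, 1.371, -0, 1.684, -0.103], TCP at [0.212, 0.507, 0.206] pointing down, gripper open.
Joint ranges: [-3.1, 3.1], [-0.76, 2.03], [0.27, 2.55], [-1.08, 4.22], [0.17, 2.65], [-2.57, 2.57]. Speed limits (rad/s): [2.79, 2.79, 3.14, 3.14, 3.14, 3.14].

## Interface

Orientations are given as [roll, pitch, yaw] about the fixed x, y, z axes, in that order (R = Rz(yaw) Ry(pitch) Rx(roll)).
In Python, from bench import robot gives the robot as it stands.
- The arm moves only by the tool arm_command, never from a script. Its argument "series" is text: rows parted by semicolons, each of 7 numbers parted by spaces: the turn, a rotation vector about the tool's x, y, z in rad, then the shift along the tool's x, y, z in m, then the finger opening in m, from 0 to 0.094. A call has 1 to 12 rows; each row shifts and turns the pose as measured when the row begins, along the tool's axes as they then stand; what a row does not reach is not made up. A row lasts 1/10 s, in which the tool goes at most 50 mm and 8.59 degrees, less where a joint would pass 70% of its speed; a pose out of reach is approached as far as the arm can. A call with a gripper value outside its range is refused whole. The fingers move at their own pace and stop on an object; the grip force is fixed at half the most. Time passes only in rows, so rows that do not move let the fingers close. It gives the time, the measured TCP pose, the force and the opening at its end, in the units of the state.
- robot.get_obs(): the state, without advancing time (a new reading comes with each control period).
- robot.snapshot(name): name is "scene" or "top" or "wrist"; returns the picture (420x560x3 uint8, blue, green, red); there is no depth.
- robot.camera_params(name): a dict with "fx", "fy", "cx", "cy" (pixels), "distortion" ([k1, k2, p1, p2, k3] as OpenCV has them; the pictures are not rectified), "extrinsics" (4x4, takes a point from camera to world coordinates). Camera axes: x right, y up, looking along -z (the intrinsics and any distortion apply to the point x, -y, -z); pixel columns grow to the right and rows downward; lengths in m; the calibration is good to about 2 mm. A picture is of the moment at which its call begins: read the wrist's pose just before it. camera_params takes no time and is no camera call; for the wrist camera it gives the pose at the moment of the call.
- robot.close_job(): hands the job in, once; it reports no verdict.
Trained networks look in the newest picture that a camera, given by its name, has taken for a name from the list of things; names that differ only in an ending like _2 or _b are one class to them, and where a whole thing is asked for, a point or a joint stands for the part that bears it (a point fixed in the world has none). Each returns a list of dicts, best first, with "score" (0 to 1); they miss things now and then, are a little off and sometimes report something else, mostly with a low value. They report only what shows in the picture. A call takes as long as a camera call. They do not tell look-alikes from the thing itself.
- robot.spot_in(camera, target): "centre" ([x, y, z] in m, in the coordinates of the camera as it stood for that picture, good to about 4 mm: the middle of the surface that is visible of it).
The state is a dict: "time": time; "joint_positions": joint angles; "qvel": joint speeds; "joint_torque": joint torques, N m; "tool_pos": TCP position; "ee_rot": TCP orientation; "wrist_force": force on the tool from outside, world axes, zero at the start; "wrist_torque": the same for the moment, N m; "width": finger opening in m.
Only numpy, scipy, OpenCV 4.12 (cv2) and the standard library are available. Lean on these libraries where they do the work, as an engineer would, in place of code of your own. Each camera call takes 0.05 s, during which the arm holds its last target.

## Working session

There is one attempt and no reset: what is moved stays moved. The work goes in short steps, Python scripts to look and compute and a tool call to move; the robot and the scene stay as the last step left them, time stands still between calls to the robot, and variables do not carry over. Pictures are saved under pics/ and viewed, and the job is handed in when it is done.

Besides the shell and the picture viewer there is one more tool, called after ">>>" as name(argument=value, ...) on one line, values as JSON. arm_command: Moves the arm, as the interface text tells. Its arguments: {"type":"object","properties":{"series":{"type":"string"}},"required":["series"]}

```bash
mkdir -p pics; ls; python3 - <<'E'
from bench import robot
import cv2
for n in ("scene","top","wrist"):
    im=robot.snapshot(n); cv2.imwrite(f"pics/{n}0.png",im)
    p=robot.camera_params(n); print(n,p)
o=robot.get_obs(); print(o, robot.tcp_to_grasp)
E
```

```text
pics
scene {'fx': 491.9743316648487, 'fy': 491.9743316648487, 'cx': 277.2964024649892, 'cy': 204.99017171977007, 'distortion': array([0.00912791, 0.        , 0.        , 0.        , 0.        ]), 'extrinsics': array([[ 0.72671934, -0.54766996,  0.41465239,  1.00609333],
       [ 0.68673225,  0.56457232, -0.45788307, -0.61350989],
       [ 0.01666754,  0.61750766,  0.78638825,  1.09943936],
       [ 0.        ,  0.        ,  0.        ,  1.        ]])}
top {'fx': 410.6969065312437, 'fy': 410.6969065312437, 'cx': 282.10042936096613, 'cy': 208.93211959126947, 'distortion': array([-0.11180351,  0.        ,  0.        ,  0.        ,  0.        ]), 'extrinsics': array([[-0.02698153,  0.99192861, -0.12389359,  0.35926619],
       [-0.99951587, -0.02484945,  0.01872241, -0.04218035],
       [ 0.01549261,  0.12433877,  0.99211887,  1.29533335],
       [ 0.        ,  0.        ,  0.        ,  1.        ]])}
wrist {'fx': 371.875986946434, 'fy': 371.875986946434, 'cx': 281.901700248435, 'cy': 212.28301021419176, 'distortion': array([-0.08829014,  0.        ,  0.        ,  0.        ,  0.        
[... 230 characters left out ...]
   ,  0.        ,  1.        ]])}
{'time': 0.15, 'joint_positions': array([ 1.07190006e+00,  8.77768625e-02,  1.37191692e+00, -1.14141996e-05,
        1.68359550e+00, -1.03111647e-01]), 'qvel': array([ 0.00148596, -0.00110271, -0.00474646,  0.00143464, -0.00120952,
       -0.00045659]), 'joint_torque': array([ 1.94021981e-03, -3.40643835e+01, -3.02792609e+01,  7.18625402e-02,
        3.05132428e-02, -1.01719859e-04]), 'tool_pos': array([0.21185062, 0.50709806, 0.20457264]), 'ee_rot': array([-1.57063298,  0.00168878,  1.17501057]), 'wrist_force': array([-0.4391503 ,  0.02232791, -0.38260617]), 'wrist_torque': array([-0.01998679, -0.00770231, -0.01876285]), 'width': 0.09421561766163437} 0.0188
```

View pics/scene0.png

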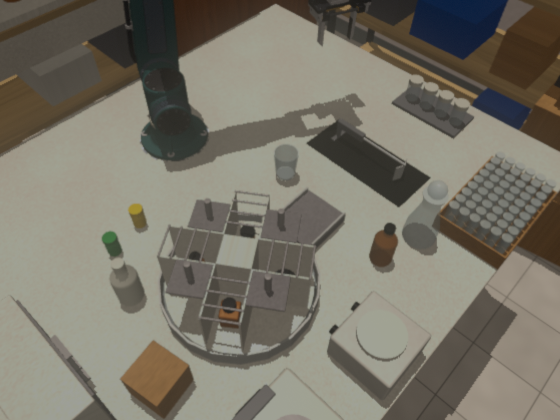

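View pics/top0.png

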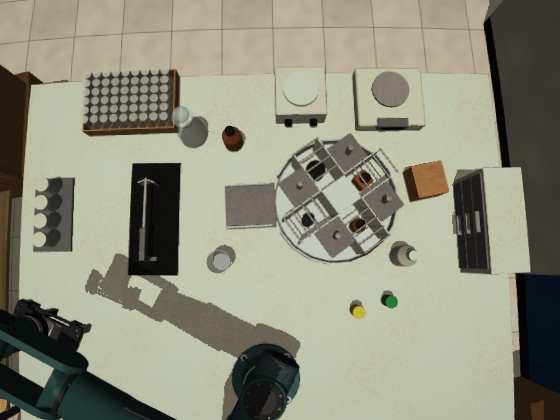

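View pics/wrist0.png

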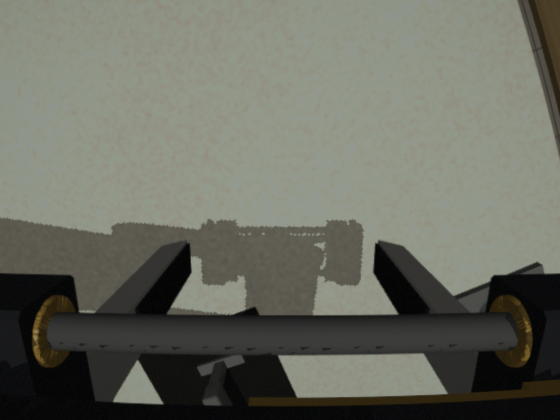

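```bash
cat > h.py <<'E'
from bench import robot
import numpy as np, cv2
from scipy.spatial.transform import Rotation as R
def spots(cam,names,n=4):
    robot.snapshot(cam); T=robot.camera_params(cam)['extrinsics']
    out={}
    for k in names:
        r=robot.spot_in(cam,k)
        out[k]=[(round(d['score'],2),(T@np.r_[d['centre'],1])[:3].round(4).tolist(),px(cam,(T@np.r_[d['centre'],1])[:3])) for d in r[:n]]
    return out
def px(cam,P,p=None):
    p=p or robot.camera_params(cam);T=p['extrinsics']
    c=T[:3,:3].T@(np.asarray(P,float)-T[:3,3]); c=c*[1,-1,-1]
    K=np.array([[p['fx'],0,p['cx']],[0,p['fy'],p['cy']],[0,0,1]])
    q=cv2.projectPoints(c.reshape(1,3),np.zeros(3),np.zeros(3),K,p['distortion'])[0]
    return q.ravel().round(1).tolist()
def ray(cam,uv,z,p=None):
    p=p or robot.camera_params(cam);T=p['extrinsics']
    K=np.array([[p['fx'],0,p['cx']],[0,p['fy'],p['cy']],[0,0,1]])
    q=cv2.undistortPoints(np.array([[uv]],float),K,p['distortion']).ravel()
    d=T[:3,:3]@np.array([q[0],-q[1],-1]);o=T[:3,3]
    return (o+d*(z-o[2])/d[2]).round(4)
E
python3 - <<'E'
from h import *
names=["jar","tall_bottle","square_bottle","round_vial","knob0","rake_grip","rake_head","mat","carafe","beaker","flask","reagent","carton","hub","stand"]
for cam in("top","scene"):
    for k,v in spots(cam,names).items(): print(cam,k,v)
im=cv2.imread("pics/top0.png");cv2.imwrite("pics/topc.png",cv2.resize(im[120:280,210:430],None,fx=3.6,fy=3.6,interpolation=cv2.INTER_CUBIC))
im=cv2.imread("pics/scene0.png");cv2.imwrite("pics/scenec.png",cv2.resize(im[170:370,130:350],None,fx=3,fy=3,interpolation=cv2.INTER_CUBIC))
print(robot.get_obs()['time'])
E
```

```text
top jar [(0.65, [0.6262, -0.1702, 0.0793], [315.7, 170.4])]
top tall_bottle [(0.58, [0.4511, -0.2792, 0.1028], [355.8, 226.4])]
top square_bottle [(0.74, [0.5927, -0.3036, 0.0818], [360.1, 180.1])]
top round_vial [(0.54, [0.2034, -0.2799, 0.068], [357.4, 310.7]), (0.5, [0.229, -0.3728, 0.0687], [387.9, 300.8])]
top knob0 [(0.8, [0.5195, -0.214, 0.1687], [336.0, 200.6])]
top rake_grip [(0.94, [0.4438, 0.3538, 0.063], [144.2, 235.1])]
top rake_head [(0.95, [0.4407, 0.3536, 0.0618], [144.4, 236.2])]
top mat [(0.59, [0.5034, 0.3356, 0.0074], [155.6, 217.3])]
top carafe [(0.83, [0.7519, 0.2047, 0.1041], [190.6, 130.9])]
top beaker [(0.69, [0.3599, 0.1385, 0.0209], [217.1, 261.5]), (0.38, [0.5246, -0.2187, 0.1685], [337.6, 198.8])]
top flask [(0.74, [0.5225, -0.219, 0.1671], [337.6, 199.6]), (0.68, [0.364, -0.417, 0.1039], [403.6, 254.7]), (0.58, [0.5012, 0.3338, 0.0057], [156.3, 218.0])]
top reagent [(0.82, [0.7317, 0.0784, 0.0926], [232.8, 137.3]), (0.66, [0.6248, -0.1698, 0.0776], [315.6, 170.9])]
top carton [(0.73, [0.587, -0.5005, 0.0911], [424.5, 180.1])]
top hub []
top stand [(0.56,
[... 525 characters left out ...]
26], [357.9, 135.0]), (0.23, [0.7823, 0.1955, 0.1038], [426.0, 219.0])]
scene rake_head [(0.88, [0.4536, 0.349, 0.0645], [357.6, 136.4]), (0.37, [0.5658, -0.2579, 0.142], [236.2, 271.9])]
scene mat [(0.82, [0.5244, 0.3318, 0.0072], [370.0, 164.4])]
scene carafe [(0.57, [0.7824, 0.1966, 0.1035], [426.2, 218.9])]
scene beaker [(0.65, [0.3639, 0.1262, 0.0669], [285.7, 159.3])]
scene flask []
scene reagent [(0.79, [0.7493, 0.0668, 0.0863], [384.2, 245.9])]
scene carton [(0.58, [0.6039, -0.5184, 0.0891], [157.7, 376.6]), (0.57, [0.7497, 0.0691, 0.0875], [384.9, 245.2])]
scene hub [(0.96, [0.565, -0.2606, 0.1447], [235.0, 271.8])]
scene stand [(0.6, [0.5779, -0.0854, 0.0298], [290.5, 254.9])]
1.75
```

View pics/topc.png

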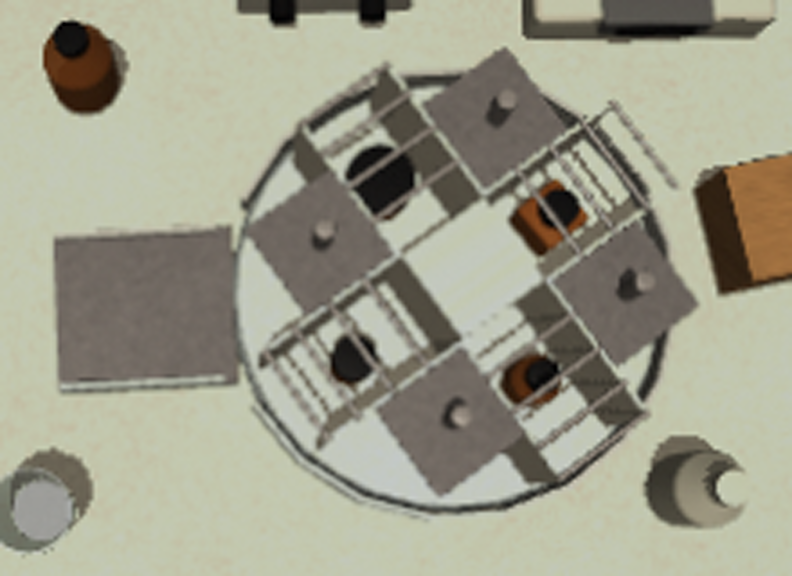

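View pics/scenec.png

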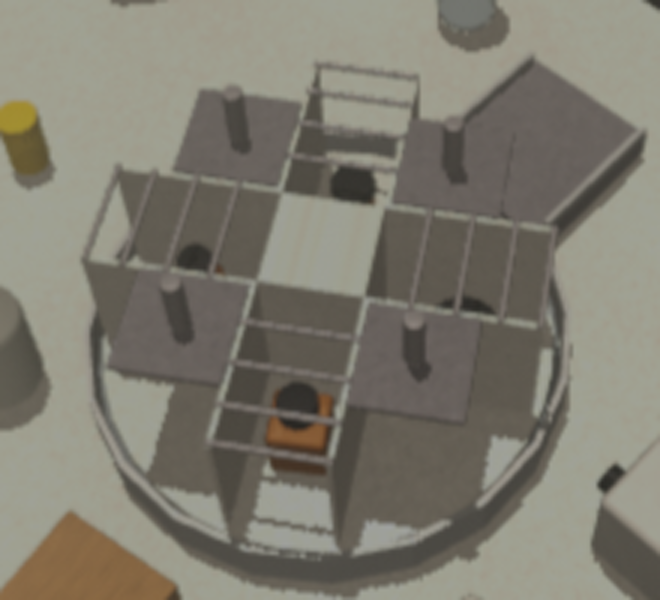

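```bash
python3 - <<'E'
from h import *
s=[ray("scene",(130+u/3,170+v/3),0.224) for u,v in [(233,90),(453,122),(172,283),(413,317)]]
t=[ray("top",(210+u/3.6,120+v/3.6),0.224) for u,v in [(462,412),(323,232),(645,278),(509,98)]]
for a,b in zip(s,t): print(a,b)
for S in (s,t): 
    S=np.array(S)[:,:2];c=S.mean(0);d=S-c;print(c,np.hypot(*d.T),np.degrees(np.arctan2(d[:,1],d[:,0])))
for u,v in [(55,238),(232,228),(237,382),(60,390)]: print(ray("top",(210+u/3.6,120+v/3.6),0.035))
p=ray("top",(210+381/3.6,120+172/3.6),0.075);print("jar",p)
# scene tray corners (crop px) and mat & rake
for u,v in [(533,55),(642,132),(553,237)]: print('sc',ray("scene",(130+u/3,170+v/3),0.041))
im=cv2.imread("pics/scene0.png");cv2.imwrite("pics/rs.png",cv2.resize(im[100:220,290:440],None,fx=5,fy=5,interpolation=cv2.INTER_CUBIC))
im=cv2.imread("pics/top0.png");cv2.imwrite("pics/rt.png",cv2.resize(im[155:285,115:195],None,fx=4.5,fy=4.5,interpolation=cv2.INTER_CUBIC))
E
```

```text
[ 0.4209 -0.2035  0.224 ] [ 0.422  -0.2079  0.224 ]
[ 0.5616 -0.1098  0.224 ] [ 0.5573 -0.1109  0.224 ]
[ 0.5182 -0.3457  0.224 ] [ 0.5174 -0.3491  0.224 ]
[ 0.6559 -0.2501  0.224 ] [ 0.6564 -0.2542  0.224 ]
[ 0.53915  -0.227275] [0.12061639 0.11960091 0.12026381 0.11896026] [ 168.63184249   79.18096758 -100.03212816  -11.06198213]
[ 0.538275 -0.230525] [0.11845576 0.12112841 0.12039849 0.12047415] [168.98887559  80.96343684 -99.98454764 -11.33324998]
[0.5927 0.1091 0.035 ]
[ 0.5977 -0.0443  0.035 ]
[ 0.4639 -0.0452  0.035 ]
[0.4608 0.1061 0.035 ]
jar [ 0.6352 -0.1712  0.075 ]
sc [0.4684 0.1056 0.041 ]
sc [0.5988 0.1059 0.041 ]
sc [ 0.6144 -0.0353  0.041 ]
```

View pics/rs.png

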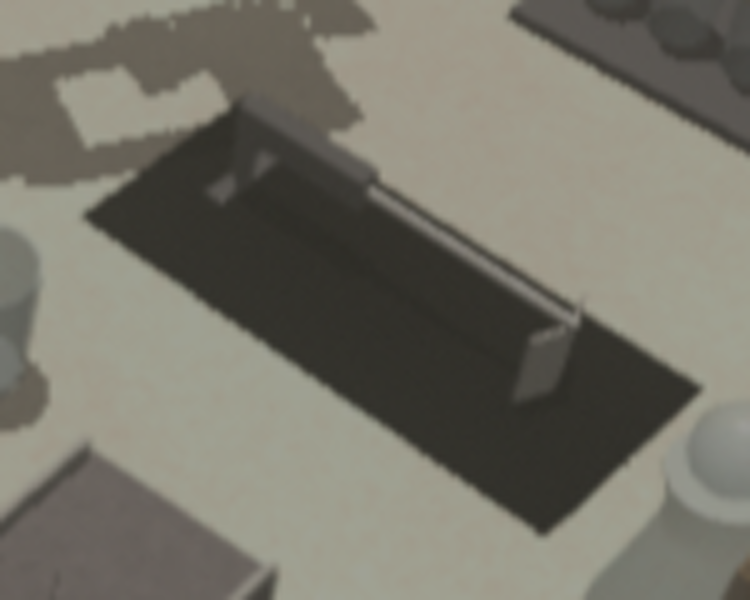

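View pics/rt.png

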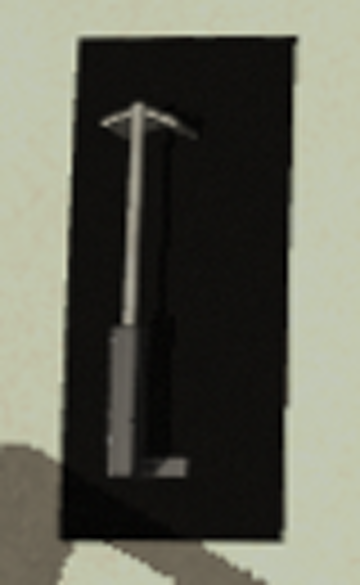

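The jar is the wide black lid at top-view pixel (316,170). The other lids are narrower: vial (308,219), tall bottle (358,225) and square bottle (361,178). The green and yellow look-alikes are on the bench. The bay has to turn about 58° counter-clockwise, so I'll lead it by the knob nearest the tray.

```bash
cat >> h.py <<'E'
def go(x,y,z,psi,n,w,start=None):
    o=robot.get_obs(); p0=np.array(o['tool_pos']); R0=R.from_euler('xyz',o['ee_rot'])
    R1=R.from_euler('xyz',[-np.pi/2,0,psi]); p1=np.array([x,y,z])
    rv=(R1*R0.inv()).as_rotvec()
    if rv[2]*1>np.pi: pass
    print("t",round(o['time'],2),"pos",p0.round(4),"rot",np.array(o['ee_rot']).round(3),"rv",rv.round(3),"dist",np.linalg.norm(p1-p0).round(3),"F",np.array(o['wrist_force']).round(1),"w",round(o['width'],4))
    rows=[]
    for i in range(n):
        Ra=R.from_rotvec(rv*i/n)*R0
        t=Ra.inv().apply(rv/n); s=Ra.inv().apply((p1-p0)/n)
        rows.append(" ".join(f"{v:.4f}".rstrip('0').rstrip('.') if abs(v)>=5e-5 else "0" for v in [*t,*s])+f" {w}")
    print("; ".join(rows))
E
python3 - <<'E'
from h import *
go(0.40,0.15,0.30,0.40,9,0.06)
E
```

```text
t 1.75 pos [0.2121 0.5075 0.2055] rot [-1.571 -0.     1.175] rv [-0.     0.    -0.775] dist 0.415 F [-0.5 -0.2  0.6] w 0.0938
0 0.0861 0 -0.0286 -0.0105 -0.0346 0.06; 0 0.0861 0 -0.0255 -0.0105 -0.0369 0.06; 0 0.0861 0 -0.0223 -0.0105 -0.039 0.06; 0 0.0861 0 -0.0188 -0.0105 -0.0407 0.06; 0 0.0861 0 -0.0152 -0.0105 -0.0422 0.06; 0 0.0861 0 -0.0116 -0.0105 -0.0434 0.06; 0 0.0861 0 -0.0078 -0.0105 -0.0442 0.06; 0 0.0861 0 -0.004 -0.0105 -0.0447 0.06; 0 0.0861 0 -0.0001 -0.0105 -0.0449 0.06
```

>>> arm_command(series="0 0.086 0 -0.028 -0.01 -0.034 0.06; 0 0.086 0 -0.025 -0.01 -0.037 0.06; 0 0.086 0 -0.022 -0.01 -0.039 0.06; 0 0.086 0 -0.019 -0.01 -0.041 0.06; 0 0.086 0 -0.015 -0.01 -0.042 0.06; 0 0.086 0 -0.012 -0.01 -0.043 0.06; 0 0.086 0 -0.008 -0.01 -0.044 0.06; 0 0.086 0 -0.004 -0.01 -0.045 0.06; 0 0.086 0 0 -0.01 -0.045 0.06")

```text
time: 2.65
tool_pos: [0.3992, 0.1405, 0.2967]
ee_rot: [-1.573, 0.0, 0.383]
wrist_force: [1.6, 0.9, -0.7]
width: 0.0601
```

```bash
python3 - <<'E'
from h import *
go(0.55,-0.11,0.30,-0.19,8,0.06)
E
```

```text
t 2.65 pos [0.3992 0.1405 0.2967] rot [-1.573  0.     0.383] rv [ 0.002 -0.    -0.573] dist 0.292 F [ 1.6  0.9 -0.7] w 0.0601
0.0003 0.0716 0.0001 0.0058 -0.0003 -0.0361 0.06; 0.0003 0.0716 0.0001 0.0084 -0.0003 -0.0356 0.06; 0.0003 0.0716 0.0001 0.0109 -0.0004 -0.0349 0.06; 0.0003 0.0716 0.0001 0.0133 -0.0004 -0.034 0.06; 0.0003 0.0716 0.0001 0.0157 -0.0004 -0.033 0.06; 0.0003 0.0716 0.0001 0.0181 -0.0004 -0.0318 0.06; 0.0003 0.0716 0.0001 0.0203 -0.0004 -0.0304 0.06; 0.0003 0.0716 0.0001 0.0224 -0.0004 -0.0289 0.06
```

>>> arm_command(series="0 0.072 0 0.006 0 -0.036 0.06; 0 0.072 0 0.008 0 -0.036 0.06; 0 0.072 0 0.011 0 -0.035 0.06; 0 0.072 0 0.013 0 -0.034 0.06; 0 0.072 0 0.016 0 -0.033 0.06; 0 0.072 0 0.018 0 -0.032 0.06; 0 0.072 0 0.02 0 -0.03 0.06; 0 0.072 0 0.022 0 -0.029 0.06; 0 0 0 0 0 0 0.06")

```text
time: 3.55
tool_pos: [0.5517, -0.1297, 0.3004]
ee_rot: [-1.571, -0.009, -0.228]
wrist_force: [-0.1, 0.5, -1.0]
width: 0.0598
```

```bash
python3 - <<'E'
from h import *
go(0.557,-0.111,0.25,-0.19,1,0.06)
im=robot.snapshot("wrist");cv2.imwrite("pics/w1.png",im)
print(px("wrist",(0.5595,-0.1105,0.224)))
E
```

```text
t 3.55 pos [ 0.5517 -0.1297  0.3004] rot [-1.571 -0.009 -0.228] rv [0.002 0.008 0.038] dist 0.054 F [-0.1  0.5 -1. ] w 0.0598
0.0001 -0.0383 0.0085 0.0005 0.0504 0.0194 0.06
[287.6, 195.0]
```

View pics/w1.png

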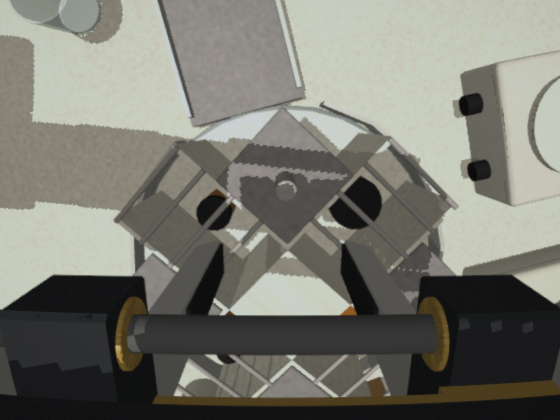

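The knob top is at (287,189), the jar lid at (355,205) right of it, and the vial at (214,212) left of it.

```bash
python3 - <<'E'
from h import *
print("knob",ray("wrist",(287,188.5),0.224))
print("jar",ray("wrist",(355,204),0.075))
for uv in [(192,122),(303,92)]:print("tray in",ray("wrist",uv,0.03))
a=[ray("wrist",q,0.041) for q in [(163,20),(188,112),(283,15),(300,88)]];print(a)
for i in(0,2):
    d=a[i]-a[i+1];print(np.degrees(np.arctan2(d[1],d[0])))
k=ray("wrist",(287,188.5),0.224)
go(k[0],k[1],0.25,-0.19,3,0.06)
E
```

```text
knob [ 0.5601 -0.1059  0.224 ]
jar [ 0.6281 -0.1653  0.075 ]
tray in [ 0.4648 -0.035   0.03  ]
tray in [ 0.6005 -0.0314  0.03  ]
[array([0.4648, 0.0807, 0.041 ]), array([ 0.4658, -0.0237,  0.041 ]), array([0.596 , 0.0542, 0.041 ]), array([ 0.5972, -0.0271,  0.041 ])]
90.54879336534617
90.84563275571962
t 3.6 pos [ 0.5511 -0.1278  0.301 ] rot [-1.57  -0.008 -0.225] rv [0.    0.008 0.035] dist 0.056 F [0.5 0.6 0.1] w 0.0598
-0.0004 -0.0118 0.0028 0.0012 0.017 0.0078 0.06; -0.0004 -0.0118 0.0028 0.0013 0.017 0.0078 0.06; -0.0004 -0.0118 0.0028 0.0014 0.017 0.0078 0.06
```

>>> arm_command(series="0 -0.018 0 0.003 0.01 0.011 0.06; 0 -0.018 0.004 0.003 0.025 0.01 0.06; 0 0 0.004 0 0.03 0 0.06; 0 0 0 0 0.03 0 0.06; 0 0 0 0 0.023 0 0.05; 0 0 0 0 0 0 0.028; 0 0 0 0 0 0 0.028; 0 0 0 0 0 0 0.028; 0 0 0 0 0 0 0.028")

```text
time: 4.5
tool_pos: [0.5621, -0.0932, 0.1831]
ee_rot: [-1.566, -0.009, -0.165]
wrist_force: [0.7, -0.3, -0.9]
width: 0.0285
```

```bash
python3 - <<'E'
from h import *
im=robot.snapshot("wrist");cv2.imwrite("pics/w2.png",im[100:420])
o=robot.get_obs();print(o['tool_pos'],o['ee_rot'],o['width'],o['wrist_force'])
im=robot.snapshot("scene");cv2.imwrite("pics/s2.png",cv2.resize(im[150:350,130:380],None,fx=3,fy=3))
E
```

```text
[ 0.56233256 -0.0932708   0.18340862] [-1.56554191 -0.00938991 -0.16530565] 0.02810891894011851 [0.12431428 0.69192539 1.02247672]
```

View pics/w2.png

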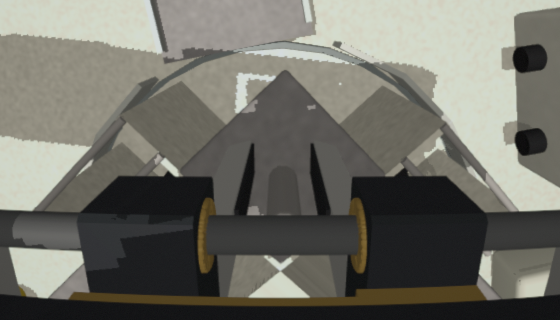

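View pics/s2.png

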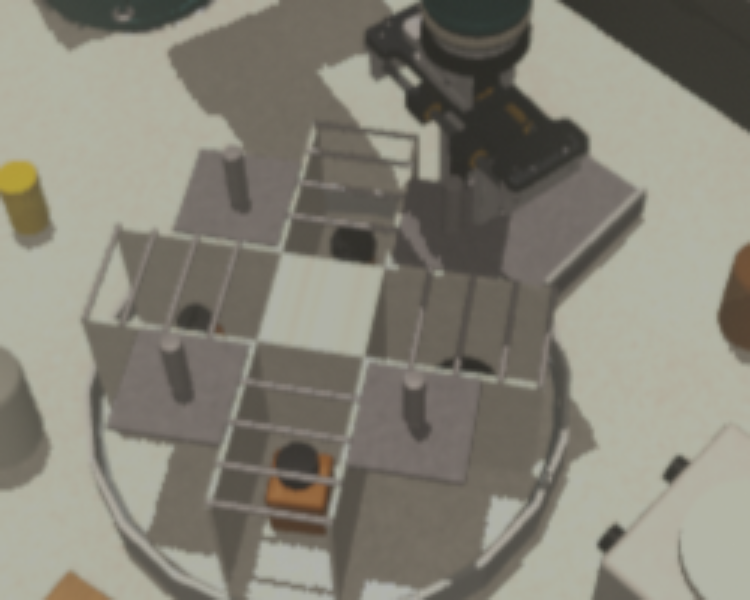

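>>> arm_command(series="0.005 0.025 0 -0.001 0.001 -0.007 0.028; 0 0 0 0 0.001 -0.007 0.028; 0 0 0 0 0 0 0.028; 0 0 0 0 0 0 0.028")

```text
time: 5.0
tool_pos: [0.5593, -0.1096, 0.183]
ee_rot: [-1.561, -0.013, -0.194]
wrist_force: [0.1, -0.6, -0.6]
width: 0.0281
```

```bash
python3 - <<'E'
from h import *
im=robot.snapshot("wrist");cv2.imwrite("pics/w3.png",im[100:420])
o=robot.get_obs();print(o['tool_pos'],o['ee_rot'],o['width'],o['wrist_force'])
print(px("wrist",[0.5601,-0.107,.224]))
E
```

```text
[ 0.55930382 -0.10963526  0.18288124] [-1.56093821 -0.01241682 -0.19435537] 0.027888802982691214 [ 0.36510255  0.35969638 -0.63674775]
[284.4, 287.1]
```

View pics/w3.png

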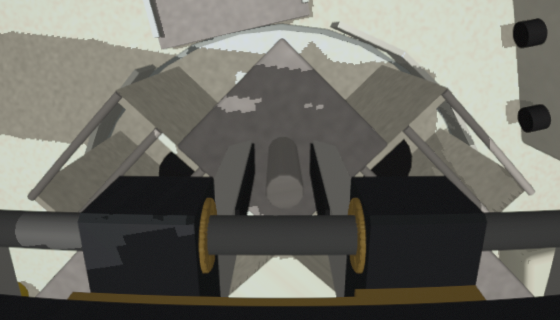

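>>> arm_command(series="0 0 0 0 0 0 0.021; 0 -0.08 0 -0.009 0 -0.0004 0.021; 0 -0.08 0 -0.01 0 -0.0004 0.021; 0 -0.08 0 -0.01 0 -0.0004 0.021; 0 -0.08 0 -0.01 0 -0.0004 0.021; 0 -0.08 0 -0.01 0 -0.0004 0.021; 0 -0.08 0 -0.01 0 -0.0004 0.021; 0 0 0 0 0 0 0.021")

```text
time: 5.85
tool_pos: [0.5069, -0.1126, 0.1826]
ee_rot: [-1.574, -0.033, 0.307]
wrist_force: [-2.8, -1.4, 0.6]
width: 0.0209
```

```bash
cat >> h.py <<'E'
C=np.array([0.5385,-0.229])
def arc():
    o=robot.get_obs();d=np.array(o['tool_pos'])[:2]-C
    print("r",np.hypot(*d),"ang",np.degrees(np.arctan2(d[1],d[0])),"psi+90deg",np.degrees(o['ee_rot'][2])+90,o['tool_pos'],o['ee_rot'],o['wrist_force'],o['width'],o['time'])
E
python3 -c "
from h import *
arc()"
```

```text
r 0.1206130088664748 ang 105.18664756861621 psi+90deg 107.6052362602691 [ 0.5069037  -0.11259909  0.18263417] [-1.5743571  -0.03291395  0.30726934] [-2.79632428 -1.37701029  0.61366234] 0.020877276779357908 5.85
```

>>> arm_command(series="0 -0.075 0.006 -0.009 0 -0.0004 0.021; 0 -0.08 0.006 -0.01 0 -0.0004 0.021; 0 -0.08 0.006 -0.01 0 -0.0004 0.021; 0 -0.08 0.006 -0.01 0 -0.0004 0.021; 0 -0.08 0.006 -0.01 0 -0.0004 0.021; 0 -0.08 0.006 -0.01 0 -0.0004 0.021; 0 0 0 0 0 0 0.021")

```text
time: 6.55
tool_pos: [0.4626, -0.1366, 0.1827]
ee_rot: [-1.58, -0.01, 0.795]
wrist_force: [0.6, -0.1, 0.2]
width: 0.0212
```

```bash
python3 -c "
from h import *
arc()
im=robot.snapshot('top');cv2.imwrite('pics/t4.png',cv2.resize(im[120:280,210:430],None,fx=3.6,fy=3.6,interpolation=cv2.INTER_CUBIC))"
```

```text
r 0.11961992432153036 ang 129.41230949757778 psi+90deg 135.5392748788819 [ 0.46255373 -0.13658198  0.18271652] [-1.58017401 -0.01034198  0.79481029] [ 0.58552598 -0.0662508   0.23631623] 0.02123060194169174 6.55
```

View pics/t4.png

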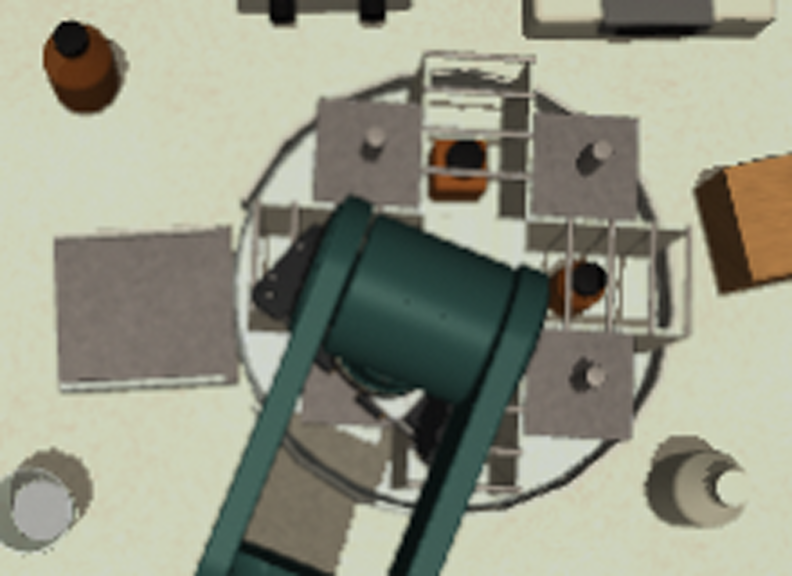

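```bash
python3 -c "
from h import *
t=np.array([ray('top',(210+u/3.6,120+v/3.6),0.224)[:2] for u,v in [(375,135),(605,149),(600,375)]])
print(t); c=(t[0]+t[2])/2; print('c',c)
for q in t:
  d=q-C; print(np.hypot(*d),np.degrees(np.arctan2(d[1],d[0])))
d=t[0]-t[2];print(np.degrees(np.arctan2(d[1],d[0])))
for a,b in [((55,238),(230,228)),((60,390),(237,382))]:
  p=ray('top',(210+a[0]/3.6,120+a[1]/3.6),.035);q=ray('top',(210+b[0]/3.6,120+b[1]/3.6),.035);d=p-q;print('tray',np.degrees(np.arctan2(d[1],d[0])))
"
```

```text
[[ 0.6298 -0.1521]
 [ 0.6158 -0.3248]
 [ 0.4462 -0.3112]]
c [ 0.538   -0.23165]
0.11937043184976759 40.106704562769934
0.1230972379868858 -51.10030977732489
0.12359664234921591 -138.3125642261128
40.91081879354154
tray 91.88901774302335
tray 91.17377440875534
```

>>> arm_command(series="0 -0.02 0 -0.006 0 -0.0004 0.021; 0 -0.01 0 -0.005 0 -0.0004 0.021; 0 0 0.006 -0.002 0 0 0.021; 0 0 0 0 0 0 0.021")

```text
time: 7.0
tool_pos: [0.4551, -0.1452, 0.1824]
ee_rot: [-1.579, -0.007, 0.823]
wrist_force: [1.3, 1.1, 1.1]
width: 0.021
```

```bash
python3 -c "
from h import *
arc()
im=robot.snapshot('top');cv2.imwrite('pics/t5.png',cv2.resize(im[120:280,210:430],None,fx=3.6,fy=3.6,interpolation=cv2.INTER_CUBIC))"
```

```text
r 0.11827837936715244 ang 134.85417025364524 psi+90deg 137.1598284984338 [ 0.4550777  -0.14515196  0.18238995] [-1.57881019 -0.00729295  0.82309428] [1.33036148 1.08728513 1.10303555] 0.02100259535487875 7.0
```

View pics/t5.png

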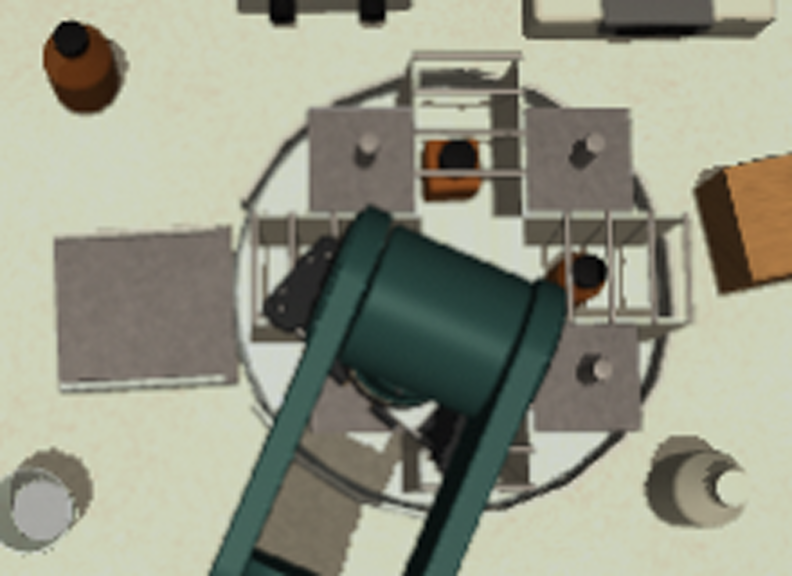

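```bash
python3 -c "
from h import *
t=np.array([ray('top',(210+u/3.6,120+v/3.6),0.224)[:2] for u,v in [(369,140),(598,142),(604,367)]])
for q in t:
  d=q-[.538,-.231]; print(np.hypot(*d),np.degrees(np.arctan2(d[1],d[0])))
"
```

```text
0.121383112499227 43.46446688631278
0.12175520522753835 -46.83044492043826
0.11986763533164406 -135.84500922320203
```

>>> arm_command(series="0 -0.02 0 -0.005 0 0 0.021; 0 -0.01 0 -0.002 0 0.001 0.021; 0 0 0 0 0 0 0.021; 0 0 0 0 0 0 0.06; 0 0 0 0 0 0 0.06; 0 0 0 0 0 0 0.06; 0 0 0 0 -0.04 0 0.06; 0 0 0 0 -0.04 0 0.06; 0 0 0 0 -0.02 0 0.06")

```text
time: 7.95
tool_pos: [0.4444, -0.1503, 0.2783]
ee_rot: [-1.566, 0.001, 0.853]
wrist_force: [0.1, 0.5, 0.0]
width: 0.0596
```

```bash
python3 -c "
from h import *
arc()
go(0.40,0.05,0.29,1.0,6,0.06)"
```

```text
r 0.12270823543757246 ang 140.10512265601238 psi+90deg 138.89494522214616 [ 0.44435548 -0.15029726  0.27834338] [-1.56637680e+00  1.30752981e-03  8.53377782e-01] [0.12578908 0.5045859  0.03590262] 0.059558174560152055 7.95
t 7.95 pos [ 0.4444 -0.1503  0.2783] rot [-1.566e+00  1.000e-03  8.530e-01] rv [-0.002 -0.004  0.147] dist 0.205 F [0.1 0.5 0. ] w 0.0596
-0.0008 -0.0244 -0.0002 0.0203 -0.0018 0.0275 0.06; -0.0008 -0.0244 -0.0002 0.021 -0.0019 0.027 0.06; -0.0008 -0.0244 -0.0002 0.0216 -0.0019 0.0265 0.06; -0.0008 -0.0244 -0.0002 0.0223 -0.0019 0.026 0.06; -0.0008 -0.0244 -0.0002 0.0229 -0.0019 0.0254 0.06; -0.0008 -0.0244 -0.0002 0.0235 -0.0019 0.0248 0.06
```

>>> arm_command(series="0 -0.07 0 0.03 0 0.036 0.08; 0 -0.08 0 0.032 0 0.033 0.08; 0 -0.08 0 0.034 0 0.03 0.08; 0 -0.08 0 0.036 0 0.026 0.08; 0 -0.08 0 0.038 0 0.023 0.08; 0 -0.08 0 0.04 0 0.018 0.08; 0 -0.08 0 0.042 0 0.014 0.08; 0 -0.06 0 0.043 0 0.01 0.08; 0 0 0 0.04 0 0 0.08; 0 0 0 0 0 0 0.08")

```text
time: 8.95
tool_pos: [0.4027, 0.2558, 0.282]
ee_rot: [-1.579, 0.004, 1.48]
wrist_force: [0.6, -0.1, 0.7]
width: 0.0801
```

```bash
python3 -c "
from h import *
arc()
im=robot.snapshot('top');cv2.imwrite('pics/t6.png',cv2.resize(im[120:280,210:430],None,fx=3.6,fy=3.6,interpolation=cv2.INTER_CUBIC))
im=robot.snapshot('wrist');cv2.imwrite('pics/w6.png',im)
print(px('wrist',(.447,.355,.073)))
"
```

```text
r 0.5034114607603715 ang 105.64493813919364 psi+90deg 174.77819548270517 [0.40274243 0.25576075 0.28202339] [-1.57939935  0.00412766  1.47965865] [ 0.56394183 -0.11404405  0.66311299] 0.0800706666601496 8.95
[380.2, 218.1]
```

View pics/t6.png

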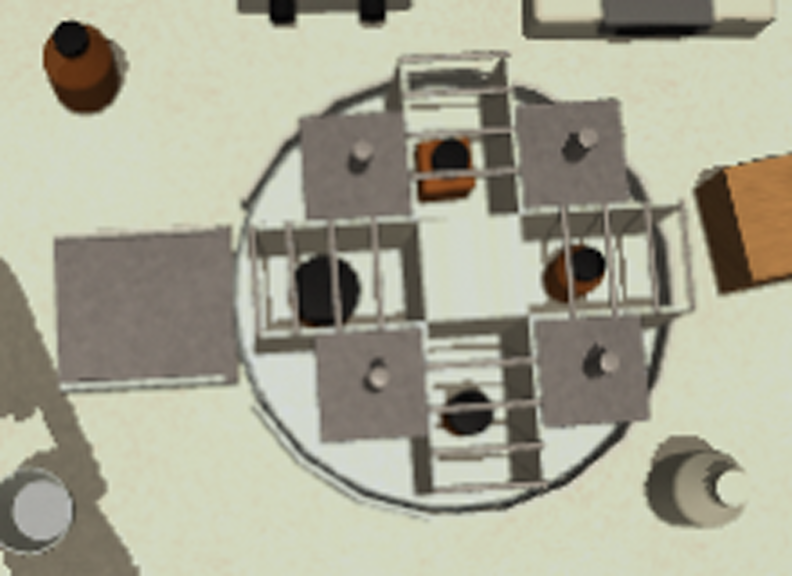

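View pics/w6.png

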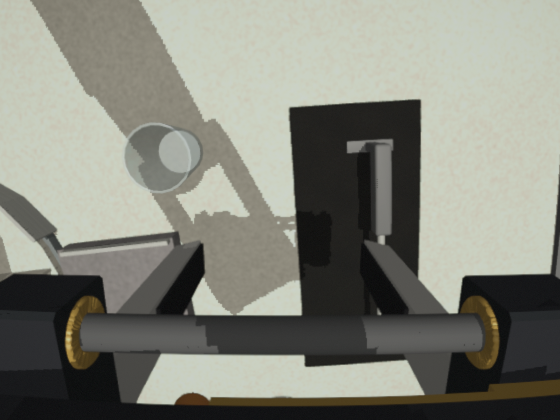

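```bash
python3 -c "
from h import *
t=np.array([ray('top',(210+u/3.6,120+v/3.6),0.224)[:2] for u,v in [(362,149),(588,137),(608,360),(377,375)]])
c=t.mean(0);print('c',c)
for q in t:
  d=q-c; print(np.hypot(*d),np.degrees(np.arctan2(d[1],d[0])))
j=ray('top',(210+327/3.6,120+288/3.6),0.075);print('jar',j)
a=ray('wrist',(381.5,146),.073);b=ray('wrist',(382,235),.073);print(a,b,b-a,np.degrees(np.arctan2(*(b-a)[1::-1])))
m=np.array([ray('wrist',q,.004) for q in [(290,107),(420,100),(305,366)]]);print(m)
m=[ray('top',(115+u/4.5,155+v/4.5),.004) for u,v in [(80,38),(297,38),(282,540),(60,538)]];print(np.array(m),np.mean(m,0))
h=ray('top',(115+139/4.5,155+104/4.5),.064);g=ray('top',(115+124/4.5,155+328/4.5),.064);g2=ray('top',(115+121/4.5,155+476/4.5),.073);print(h,g,g2,np.degrees(np.arctan2(*(h-g)[1::-1])))
print(spots('wrist',['rake_grip']))
"
```

```text
c [ 0.5381  -0.22975]
0.119555436931994 47.22018054510724
0.12021398629111335 -43.500100184823985
0.11956672823156113 -132.6443842553127
0.12049673232083932 136.4963794933275
jar [ 0.5373 -0.1222  0.075 ]
[0.3696 0.3591 0.073 ] [0.4664 0.3564 0.073 ] [ 0.0968 -0.0027  0.    ] -1.5977118301063278
[[0.3195 0.2693 0.004 ]
 [0.3247 0.4257 0.004 ]
 [0.6767 0.2587 0.004 ]]
[[0.6816 0.4147 0.004 ]
 [0.6766 0.2558 0.004 ]
 [0.3206 0.2655 0.004 ]
 [0.3245 0.4231 0.004 ]] [0.500825 0.339775 0.004   ]
[0.619  0.3509 0.064 ] [0.4658 0.3588 0.064 ] [0.3666 0.357  0.073 ] -2.9519327230474985
{'rake_grip': [(0.86, [0.4063, 0.3546, 0.0782], [380.9, 180.9])]}
```

```bash
python3 -c "
from h import *
go(.4175,.3575,.15,1.54,5,0.08)"
```

```text
t 9.15 pos [0.4035 0.2512 0.2831] rot [-1.581  0.005  1.473] rv [0.006 0.01  0.067] dist 0.171 F [-0.3 -1.3  0. ] w 0.0798
0.0021 -0.0135 -0.0011 0.0216 0.0265 -0.0004 0.08; 0.0021 -0.0135 -0.0011 0.0215 0.0265 -0.0008 0.08; 0.0021 -0.0135 -0.0011 0.0215 0.0266 -0.0011 0.08; 0.0021 -0.0135 -0.0011 0.0214 0.0266 -0.0015 0.08; 0.0021 -0.0135 -0.0011 0.0214 0.0266 -0.0018 0.08
```

>>> arm_command(series="0.002 -0.013 -0.001 0.021 0.02 0 0.08; 0.002 -0.013 -0.001 0.021 0.027 -0.001 0.08; 0.002 -0.013 -0.001 0.021 0.027 -0.001 0.08; 0.002 -0.013 -0.001 0.021 0.027 -0.001 0.08; 0.002 -0.013 -0.001 0.021 0.027 -0.002 0.08; 0 0 0 0 0 0 0.08")

```text
time: 9.75
tool_pos: [0.4244, 0.3476, 0.1558]
ee_rot: [-1.581, -0.001, 1.52]
wrist_force: [0.2, 0.4, -1.0]
width: 0.08
```

```bash
python3 -c "
from h import *
go(.4175,.3575,.041,1.54,5,0.06)
im=robot.snapshot('wrist');cv2.imwrite('pics/w7.png',im)
"
```

```text
t 9.75 pos [0.4244 0.3476 0.1558] rot [-1.581e+00 -1.000e-03  1.520e+00] rv [-0.001  0.011  0.02 ] dist 0.115 F [ 0.2  0.4 -1. ] w 0.08
0.0021 -0.004 0.0002 0.0019 0.0229 0.0017 0.06; 0.0021 -0.004 0.0002 0.0019 0.0229 0.0017 0.06; 0.0021 -0.004 0.0002 0.0019 0.0229 0.0016 0.06; 0.0021 -0.004 0.0002 0.0019 0.0229 0.0016 0.06; 0.0021 -0.004 0.0002 0.0019 0.023 0.0015 0.06
```

View pics/w7.png

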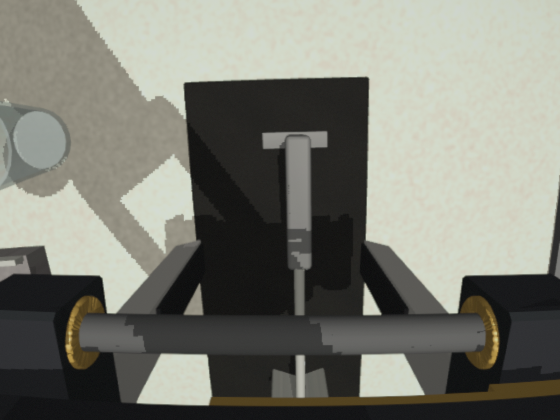

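```bash
python3 -c "
from h import *
a=ray('wrist',(298,137),.073);b=ray('wrist',(300,267),.073);print(a,b,(a+b)/2,np.degrees(np.arctan2(*(b-a)[1::-1])))
q=(a+b)/2
go(q[0],q[1],.041,1.53,5,0.06)
"
```

```text
[0.3692 0.3623 0.073 ] [0.4664 0.3598 0.073 ] [0.4178  0.36105 0.073  ] -1.4733320548593152
t 9.8 pos [0.4254 0.3472 0.1584] rot [-1.585 -0.002  1.519] rv [-0.002  0.014  0.011] dist 0.118 F [ 0.2 -0.5  0.7] w 0.0798
0.0028 -0.0022 0.0005 0.0026 0.0235 0.002 0.06; 0.0028 -0.0022 0.0005 0.0026 0.0235 0.0019 0.06; 0.0028 -0.0022 0.0005 0.0027 0.0235 0.0018 0.06; 0.0028 -0.0022 0.0005 0.0027 0.0235 0.0018 0.06; 0.0028 -0.0022 0.0005 0.0027 0.0235 0.0017 0.06
```

>>> arm_command(series="0.003 -0.002 0 0.003 0.02 0.002 0.06; 0.003 -0.002 0 0.003 0.024 0.002 0.06; 0.003 -0.002 0 0.002 0.024 0.001 0.06; 0.003 -0.002 0 0.002 0.022 0.001 0.06; 0 0 0 0 0.012 0 0.06; 0 0 0 0 0 0 0.06; 0 0 0 0 0 0 0.06")

```text
time: 10.5
tool_pos: [0.4323, 0.3513, 0.0702]
ee_rot: [-1.595, -0.013, 1.512]
wrist_force: [0.2, 0.8, 0.3]
width: 0.0602
```

```bash
python3 -c "
from h import *
go(.4178,.3595,.041,1.54,1,0.06)
im=robot.snapshot('wrist');cv2.imwrite('pics/w8.png',im)
"
```

```text
t 10.5 pos [0.4323 0.3513 0.0702] rot [-1.595 -0.013  1.512] rv [-0.012  0.025  0.028] dist 0.034 F [0.2 0.8 0.3] w 0.0602
0.0242 -0.028 0.0127 0.007 0.0289 0.0157 0.06
```

View pics/w8.png

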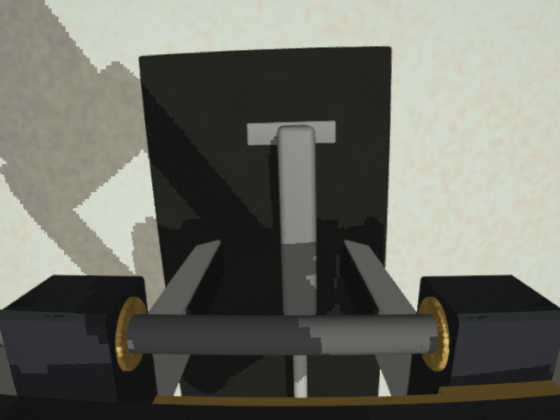

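>>> arm_command(series="0.02 -0.025 0.012 0.007 0.012 0.012 0.06; 0.015 -0.01 0.005 0.003 0.012 0.006 0.06; 0.005 0 0 0 0.01 0.002 0.06; 0 0 0 0 0 0 0.06")

```text
time: 10.95
tool_pos: [0.4129, 0.3646, 0.0366]
ee_rot: [-1.556, 0.002, 1.551]
wrist_force: [-0.0, -0.4, 0.2]
width: 0.0596
```

```bash
python3 -c "
from h import *
go(.4178,.3595,.041,1.54,1,0.06)
"
```

```text
t 10.95 pos [0.4129 0.3646 0.0366] rot [-1.556  0.002  1.551] rv [ 0.002 -0.015 -0.011] dist 0.008 F [-0.  -0.4  0.2] w 0.0596
-0.0146 0.0105 -0.0023 -0.005 -0.0045 -0.0049 0.06
```

>>> arm_command(series="-0.012 0.01 -0.002 -0.005 -0.004 -0.004 0.06; 0 0 0 0 0 0 0.06; 0 0 0 0 0 0 0.03")

```text
time: 11.25
tool_pos: [0.4169, 0.3591, 0.0402]
ee_rot: [-1.568, 0.001, 1.54]
wrist_force: [-0.9, 0.4, 0.2]
width: 0.055
```

```bash
python3 -c "
from h import *
go(.4178,.3595,.041,1.545,1,0.06)
im=robot.snapshot('wrist');cv2.imwrite('pics/w9.png',im)
"
```

```text
t 11.25 pos [0.4169 0.3591 0.0402] rot [-1.568e+00  1.000e-03  1.540e+00] rv [ 0.001 -0.002  0.005] dist 0.001 F [-0.9  0.4  0.2] w 0.055
-0.0024 -0.0047 -0.0013 0.0004 -0.0008 -0.0009 0.06
```

View pics/w9.png

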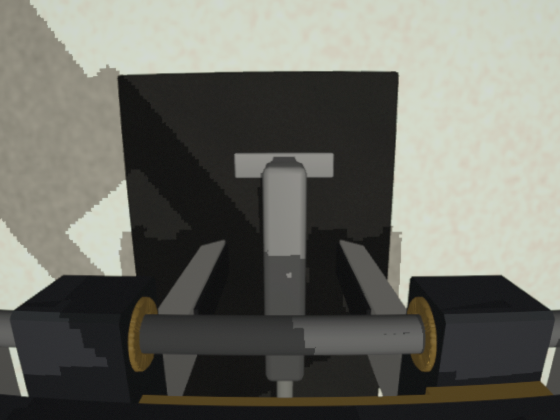

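Aligned, with the handle centred between the fingers. Closing, then a small lift.

>>> arm_command(series="0 0 0 0 0 0 0.005; 0 0 0 0 0 0 0.005; 0 0 0 0 0 0 0.005; 0 0 0 0 0 0 0.005; 0 0 0 0 0 0 0.005; 0 0 0 0 0 0 0.005")

```text
time: 11.9
tool_pos: [0.4178, 0.3594, 0.0414]
ee_rot: [-1.57, -0.0, 1.54]
wrist_force: [0.1, -1.2, -0.4]
width: 0.018
```

```bash
python3 -c "
from h import *
go(.4178,.3595,.15,1.54,5,0.005)
"
```

```text
t 11.9 pos [0.4178 0.3594 0.0414] rot [-1.57 -0.    1.54] rv [-0. -0.  0.] dist 0.109 F [ 0.1 -1.2 -0.4] w 0.018
-0.0001 0 0.0001 0 -0.0217 0 0.005; -0.0001 0 0.0001 0 -0.0217 0 0.005; -0.0001 0 0.0001 0 -0.0217 0 0.005; -0.0001 0 0.0001 0 -0.0217 0 0.005; -0.0001 0 0.0001 0 -0.0217 0 0.005
```

>>> arm_command(series="0 0 0 0 -0.02 0 0.005; 0 0 0 0 -0.03 0 0.005; 0 0 0 0 -0.03 0 0.005; 0 0 0 0 -0.02 0 0.005; 0 0 0 0 0 0 0.005")

```text
time: 12.4
tool_pos: [0.415, 0.3574, 0.1397]
ee_rot: [-1.561, 0.007, 1.54]
wrist_force: [-0.2, 0.9, -2.1]
width: 0.0177
```

```bash
python3 -c "
from h import *
go(.524,.24,.15,0.03,13,0.005)
print(robot.get_obs()['wrist_torque'])
im=robot.snapshot('scene');cv2.imwrite('pics/s10.png',cv2.resize(im[60:260,260:480],None,fx=3,fy=3))
"
```

```text
t 12.4 pos [0.415  0.3574 0.1397] rot [-1.561  0.007  1.54 ] rv [-0.002 -0.013 -1.51 ] dist 0.16 F [-0.2  0.9 -2.1] w 0.0177
-0.0002 0.1161 -0.001 -0.0088 -0.0008 -0.0086 0.005; -0.0002 0.1161 -0.001 -0.0077 -0.0008 -0.0096 0.005; -0.0002 0.1161 -0.001 -0.0065 -0.0008 -0.0104 0.005; -0.0002 0.1161 -0.001 -0.0053 -0.0008 -0.0111 0.005; -0.0002 0.1161 -0.001 -0.004 -0.0008 -0.0117 0.005; -0.0002 0.1161 -0.001 -0.0026 -0.0008 -0.012 0.005; -0.0002 0.1161 -0.001 -0.0012 -0.0008 -0.0123 0.005; -0.0002 0.1161 -0.001 0.0003 -0.0008 -0.0123 0.005; -0.0002 0.1161 -0.001 0.0017 -0.0008 -0.0122 0.005; -0.0002 0.1161 -0.001 0.0031 -0.0008 -0.0119 0.005; -0.0002 0.1161 -0.001 0.0045 -0.0008 -0.0115 0.005; -0.0002 0.1161 -0.001 0.0058 -0.0008 -0.0109 0.005; -0.0002 0.1161 -0.001 0.007 -0.0008 -0.0102 0.005
[0.04804264 0.02279262 0.02060062]
```

View pics/s10.png

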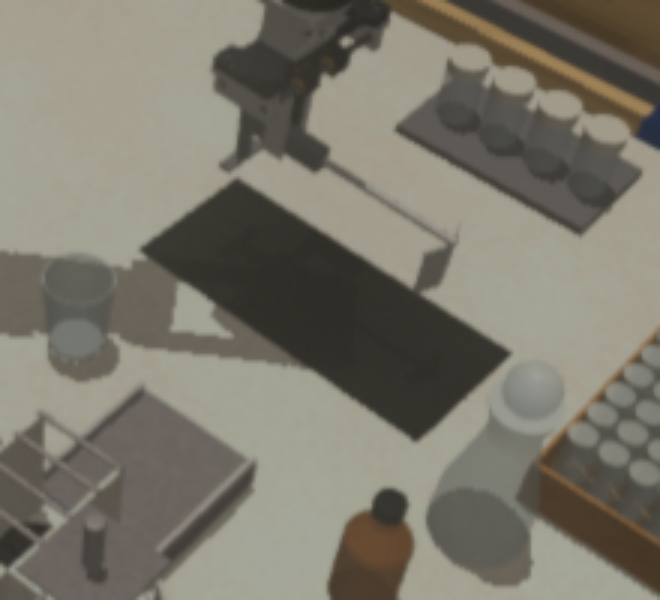

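>>> arm_command(series="0 0.1 0 -0.008 -0.002 -0.008 0.005; 0 0.11 0 -0.008 -0.001 -0.01 0.005; 0 0.115 0 -0.006 -0.001 -0.01 0.005; 0 0.115 0 -0.005 -0.001 -0.011 0.005; 0 0.115 -0.002 -0.004 -0.001 -0.012 0.005; 0 0.115 -0.002 -0.003 -0.001 -0.012 0.005; 0 0.115 -0.002 -0.001 -0.001 -0.012 0.005; 0 0.115 -0.002 0 -0.001 -0.012 0.005; 0 0.115 -0.002 0.002 -0.001 -0.012 0.005; 0 0.115 -0.002 0.003 -0.001 -0.012 0.005")

```text
time: 13.45
tool_pos: [0.4885, 0.2608, 0.1226]
ee_rot: [-1.573, 0.043, 0.367]
wrist_force: [-0.1, 0.1, -2.2]
width: 0.018
```

```bash
python3 -c "
from h import *
go(.524,.245,.14,0.03,4,0.005)
"
```

```text
t 13.45 pos [0.4885 0.2608 0.1226] rot [-1.573  0.043  0.367] rv [ 0.011 -0.042 -0.337] dist 0.043 F [-0.1  0.1 -2.2] w 0.018
0.0025 0.0842 -0.0106 0.0067 -0.0046 -0.0069 0.005; 0.0025 0.0842 -0.0106 0.0073 -0.0046 -0.0063 0.005; 0.0025 0.0842 -0.0106 0.0078 -0.0045 -0.0056 0.005; 0.0025 0.0842 -0.0106 0.0083 -0.0044 -0.0049 0.005
```

>>> arm_command(series="0.002 0.08 -0.012 0.006 -0.008 -0.003 0.005; 0.002 0.085 -0.012 0.007 -0.008 -0.003 0.005; 0.002 0.085 -0.012 0.008 -0.006 -0.002 0.005; 0.002 0.06 -0.01 0.006 -0.003 -0.002 0.005; 0 0 0 0 0 0 0.005")

```text
time: 13.95
tool_pos: [0.5139, 0.2533, 0.1331]
ee_rot: [-1.579, 0.016, 0.04]
wrist_force: [-0.1, -0.3, -2.4]
width: 0.0179
```

```bash
cat >> h.py <<'E'
C=np.array([0.538,-0.2298]); U=np.array([np.cos(np.radians(91.7)),np.sin(np.radians(91.7))]); N=np.array([-U[1],U[0]])
def rk():
    o=robot.get_obs();p=np.array(o['tool_pos']);Rm=R.from_euler('xyz',o['ee_rot']).as_matrix()
    g=p-Rm[:,1]*0.0188; up=-Rm[:,1]; f=-Rm[:,2]
    h=g+0.2*f-0.056*up
    for n,q in(("grip",g),("head",h)):
        d=q[:2]-C;print(n,"sx %.4f sy %.4f z %.4f"%(d@U,d@N,q[2]))
    print("t",round(o['time'],2),"rot",np.array(o['ee_rot']).round(3),"F",np.array(o['wrist_force']).round(1))
def sgo(sx,sy,zh,n,psi=0.03):
    "head target in stand frame, level"
    g=C+(sx+0.2)*U+sy*N
    go(g[0],g[1],zh+0.056-0.0188,psi,n,0.005)
E
python3 -c "
from h import *
rk();sgo(0.26,0,0.09,4)
im=robot.snapshot('wrist');cv2.imwrite('pics/w11.png',im)
im=robot.snapshot('scene');cv2.imwrite('pics/s11.png',cv2.resize(im[150:350,180:400],None,fx=3,fy=3))
"
```

```text
grip sx 0.4838 sy 0.0094 z 0.1519
head sx 0.2833 sy 0.0083 z 0.0976
t 13.95 rot [-1.579  0.016  0.04 ] F [-0.1 -0.3 -2.4]
t 13.95 pos [0.5139 0.2533 0.1331] rot [-1.579  0.016  0.04 ] rv [ 0.009 -0.016 -0.01 ] dist 0.026 F [-0.1 -0.3 -2.4] w 0.0179
0.0021 0.0024 -0.004 0.0024 0.0015 -0.0059 0.005; 0.0021 0.0024 -0.004 0.0024 0.0015 -0.0059 0.005; 0.0021 0.0024 -0.004 0.0024 0.0015 -0.0059 0.005; 0.0021 0.0024 -0.004 0.0024 0.0015 -0.0059 0.005
```

View pics/w11.png

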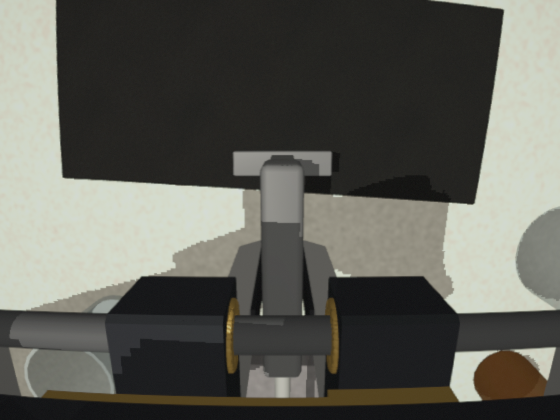

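View pics/s11.png

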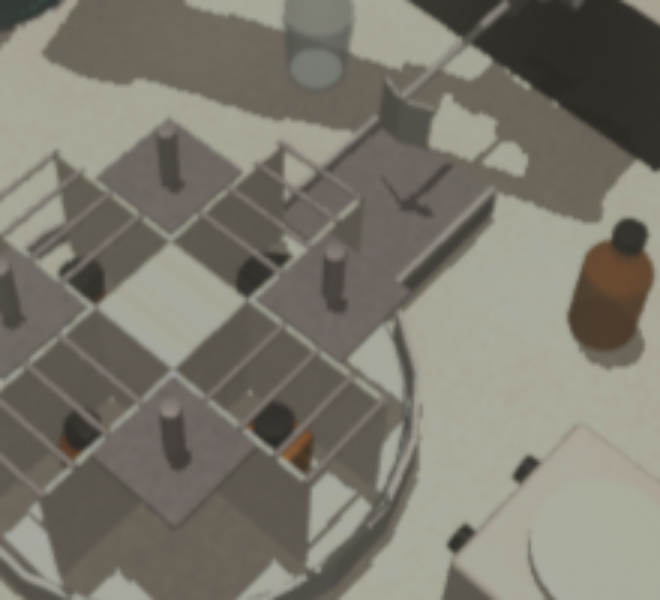

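>>> arm_command(series="0.003 0.002 -0.006 0.004 0.001 -0.008 0.005; 0.002 0.002 -0.005 0.003 0.001 -0.008 0.005; 0.002 0.002 -0.003 0.002 0.001 -0.008 0.005; 0 0 0 0 0 0 0.005; 0 0 0 0 0 0 0.005")

```text
time: 14.55
tool_pos: [0.5221, 0.2271, 0.127]
ee_rot: [-1.574, 0.007, 0.037]
wrist_force: [-0.2, 0.5, -1.8]
width: 0.0178
```

```bash
python3 -c "
from h import *
rk();sgo(0.22,0,0.089,3)
robot.snapshot('top')
im=robot.snapshot('top');cv2.imwrite('pics/t12.png',cv2.resize(im[120:280,180:370],None,fx=4,fy=4,interpolation=cv2.INTER_CUBIC))
im=robot.snapshot('scene');cv2.imwrite('pics/s12.png',cv2.resize(im[150:290,220:380],None,fx=4,fy=4,interpolation=cv2.INTER_CUBIC))
o=robot.get_obs();p=np.array(o['tool_pos']);Rm=R.from_euler('xyz',o['ee_rot']).as_matrix()
g=p-Rm[:,1]*0.0188; up=-Rm[:,1]; f=-Rm[:,2]; h=g+.2*f-.056*up
for k,q in dict(head=h,top=h+.06*up,l=h-.01*f+.0265*Rm[:,0],r=h-.01*f-.0265*Rm[:,0]).items():
  a=px('scene',q);b=px('top',q);print(k,[(a[0]-220)*4,(a[1]-150)*4],[(b[0]-180)*4,(b[1]-120)*4])
"
```

```text
grip sx 0.4572 sy 0.0022 z 0.1458
head sx 0.2571 sy 0.0011 z 0.0903
t 14.55 rot [-1.574  0.007  0.037] F [-0.2  0.5 -1.8]
t 14.55 pos [0.5221 0.2271 0.127 ] rot [-1.574  0.007  0.037] rv [ 0.003 -0.007 -0.007] dist 0.037 F [-0.2  0.5 -1.8] w 0.0178
0.0009 0.0024 -0.0023 0.0007 0.0003 -0.0124 0.005; 0.0009 0.0024 -0.0023 0.0007 0.0003 -0.0124 0.005; 0.0009 0.0024 -0.0023 0.0008 0.0003 -0.0124 0.005
head [347.20000000000005, 220.0] [282.79999999999995, 332.4]
top [354.0, 161.20000000000005] [277.20000000000005, 320.0]
l [388.4000000000001, 232.79999999999995] [267.20000000000005, 298.0]
r [325.5999999999999, 190.0] [271.20000000000005, 368.79999999999995]
```

View pics/t12.png

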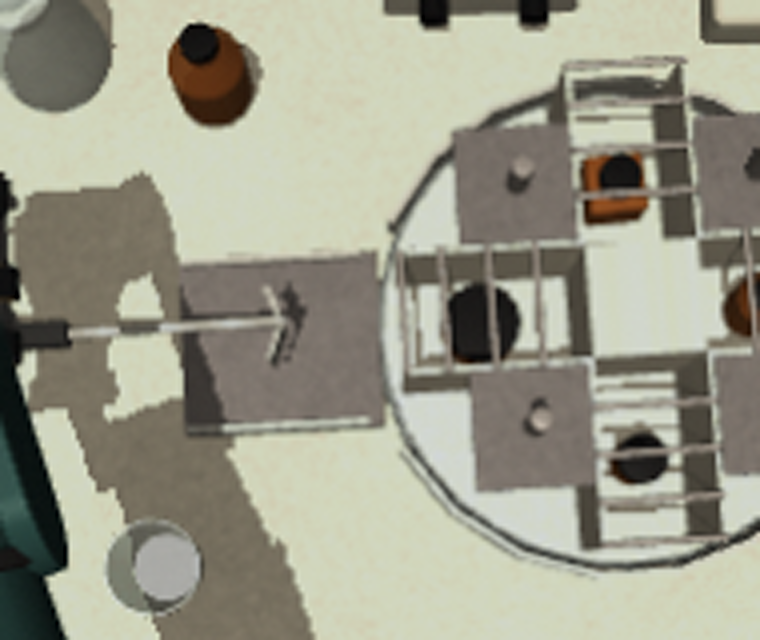

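View pics/s12.png

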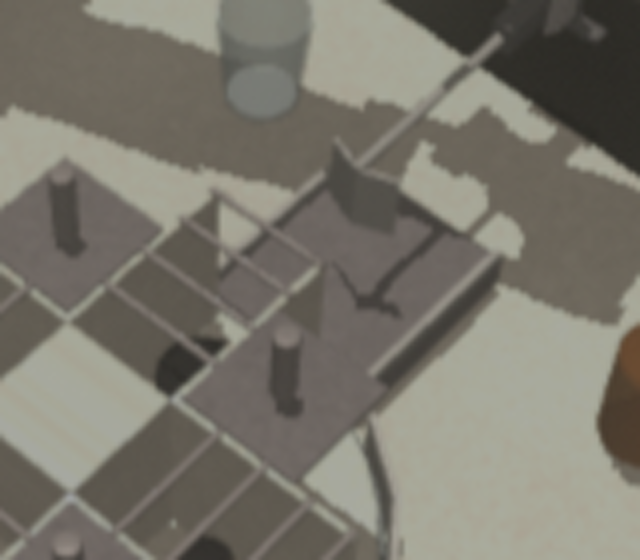

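>>> arm_command(series="0.001 0.003 -0.003 0.001 0 -0.015 0.005; 0.001 0.002 -0.002 0.001 0 -0.015 0.005; 0.001 0.002 -0.002 0.001 0 -0.012 0.005; 0 0 0 0 0 -0.01 0.005; 0 0 0 0 0 0 0.005")

```text
time: 15.2
tool_pos: [0.5274, 0.1709, 0.1277]
ee_rot: [-1.571, -0.002, 0.031]
wrist_force: [-0.7, 0.0, -1.0]
width: 0.0181
```

```bash
python3 -c "
from h import *
rk();sgo(0.12,0,0.090,4)
im=robot.snapshot('top');cv2.imwrite('pics/t13.png',cv2.resize(im[120:280,180:370],None,fx=4,fy=4,interpolation=cv2.INTER_CUBIC))
im=robot.snapshot('scene');cv2.imwrite('pics/s13.png',cv2.resize(im[150:290,220:380],None,fx=4,fy=4,interpolation=cv2.INTER_CUBIC))
"
```

```text
grip sx 0.4008 sy -0.0012 z 0.1465
head sx 0.2008 sy -0.0015 z 0.0905
t 15.2 rot [-1.571 -0.002  0.031] F [-0.7  0.  -1. ]
t 15.2 pos [0.5274 0.1709 0.1277] rot [-1.571 -0.002  0.031] rv [ 0.     0.002 -0.001] dist 0.081 F [-0.7  0.  -1. ] w 0.0181
0.0001 0.0001 0.0005 -0.0003 0.0001 -0.0202 0.005; 0.0001 0.0001 0.0005 -0.0003 0.0001 -0.0202 0.005; 0.0001 0.0001 0.0005 -0.0003 0.0001 -0.0202 0.005; 0.0001 0.0001 0.0005 -0.0003 0.0001 -0.0202 0.005
```

View pics/t13.png

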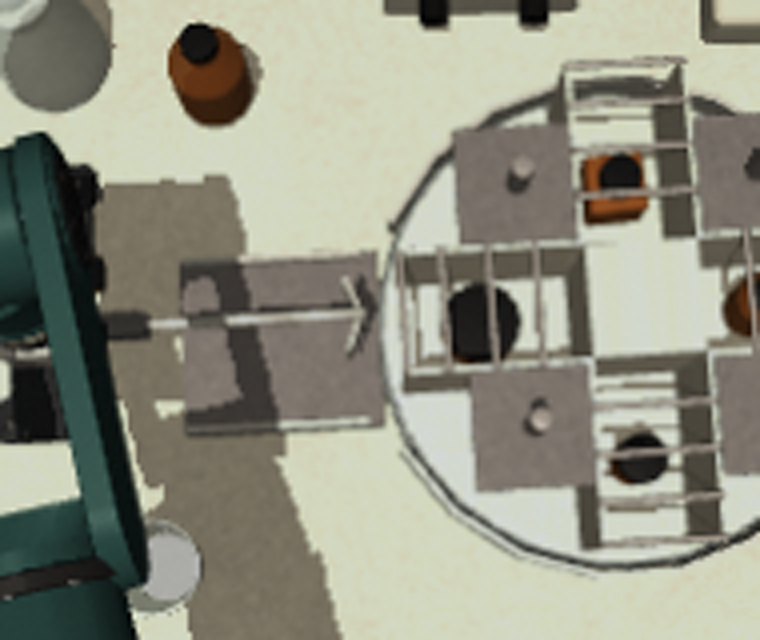

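View pics/s13.png

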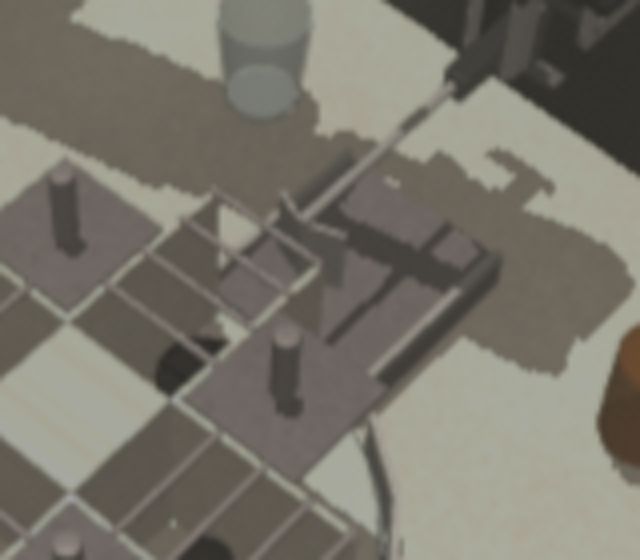

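>>> arm_command(series="0 0 0 -0.0005 0 -0.015 0.005; 0 0 0 -0.0005 0 -0.018 0.005; 0 0 0 -0.0005 0 -0.018 0.005; 0 0 0 0 0 -0.018 0.005; 0 0 0 0 0 -0.015 0.005; 0 0 0 0 0 -0.01 0.005; 0 0 0 0 0 0 0.005")

```text
time: 16.0
tool_pos: [0.5285, 0.0727, 0.1275]
ee_rot: [-1.572, -0.002, 0.036]
wrist_force: [0.2, 0.6, -1.5]
width: 0.0177
```

```bash
python3 -c "
from h import *
rk();sgo(0.055,0,0.090,3)
im=robot.snapshot('top');cv2.imwrite('pics/t14.png',cv2.resize(im[120:280,180:370],None,fx=4,fy=4,interpolation=cv2.INTER_CUBIC))
im=robot.snapshot('scene');cv2.imwrite('pics/s14.png',cv2.resize(im[150:290,220:380],None,fx=4,fy=4,interpolation=cv2.INTER_CUBIC))
"
```

```text
grip sx 0.3027 sy 0.0006 z 0.1463
head sx 0.1027 sy -0.0008 z 0.0905
t 16.0 rot [-1.572 -0.002  0.036] F [ 0.2  0.6 -1.5]
t 16.0 pos [0.5285 0.0727 0.1275] rot [-1.572 -0.002  0.036] rv [ 0.001  0.002 -0.006] dist 0.048 F [ 0.2  0.6 -1.5] w 0.0177
0.0003 0.002 0.0006 0.0001 0.0001 -0.0159 0.005; 0.0003 0.002 0.0006 0.0001 0.0001 -0.0159 0.005; 0.0003 0.002 0.0006 0.0001 0.0001 -0.0159 0.005
```

View pics/t14.png

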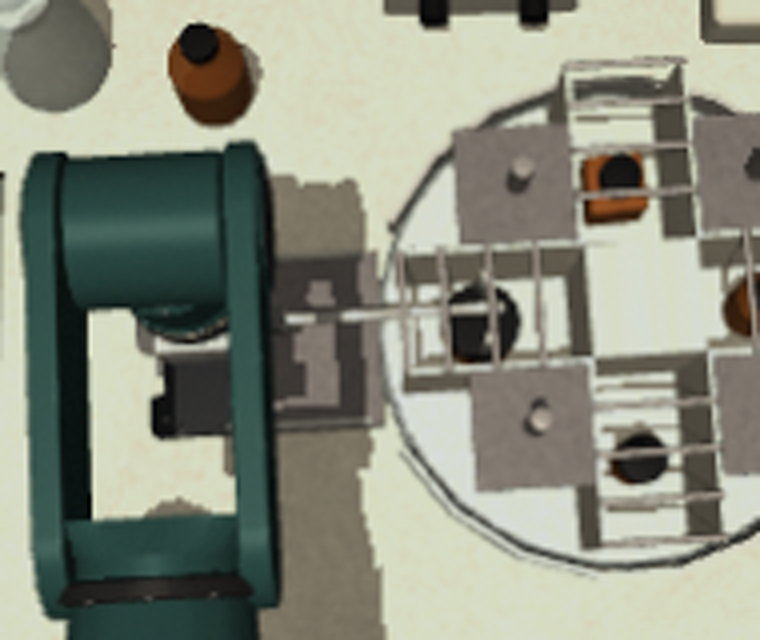

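View pics/s14.png

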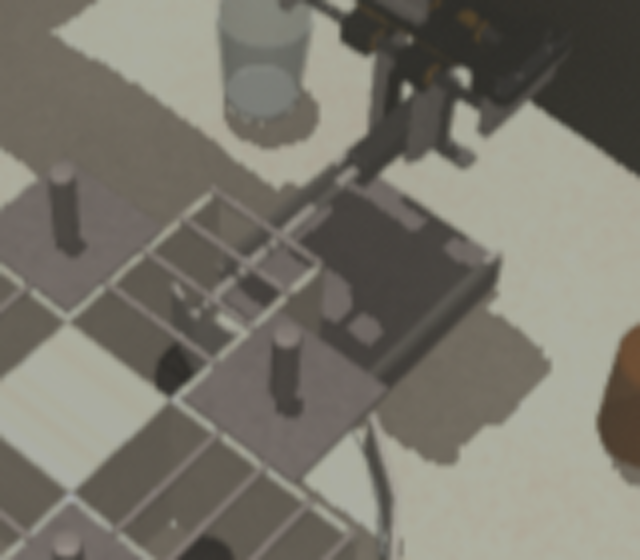

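>>> arm_command(series="0 0.003 0.001 0 0 -0.014 0.005; 0 0.003 0.001 0 0 -0.014 0.005; 0 0 0 0 0 -0.01 0.005; 0 0 0 0 0 0 0.005; 0 0 0 0 0 0 0.005")

```text
time: 16.6
tool_pos: [0.5299, 0.034, 0.1274]
ee_rot: [-1.571, 0.001, 0.033]
wrist_force: [-0.2, 0.5, -1.4]
width: 0.0179
```

```bash
python3 -c "
from h import *
rk();sgo(0.056,0,0.090,1)
im=robot.snapshot('top');cv2.imwrite('pics/t15.png',cv2.resize(im[170:230,265:345],None,fx=9,fy=9,interpolation=cv2.INTER_CUBIC))
im=robot.snapshot('scene');cv2.imwrite('pics/s15.png',cv2.resize(im[180:260,230:330],None,fx=7,fy=7,interpolation=cv2.INTER_CUBIC))
for sx,z in [(0.04,.165),(.06,.146),(.06,.09)]:
  P=np.r_[C+sx*U,z];a=px('top',P);b=px('scene',P);print(sx,z,[(a[0]-265)*9,(a[1]-170)*9],[(b[0]-230)*7,(b[1]-180)*7])
"
```

```text
grip sx 0.2639 sy 0.0003 z 0.1462
head sx 0.0639 sy -0.0004 z 0.0902
t 16.6 rot [-1.571e+00  1.000e-03  3.300e-02] F [-0.2  0.5 -1.4]
t 16.6 pos [0.5299 0.034  0.1274] rot [-1.571e+00  1.000e-03  3.300e-02] rv [-0.    -0.001 -0.003] dist 0.008 F [-0.2  0.5 -1.4] w 0.0179
-0.0002 0.003 -0.0005 0.0002 0.0002 -0.0079 0.005
0.04 0.165 [557.0999999999998, 224.10000000000005] [129.5, 422.80000000000007]
0.06 0.146 [486.9000000000002, 236.7000000000001] [172.89999999999992, 417.8999999999999]
0.06 0.09 [468.9000000000002, 262.7999999999999] [176.39999999999992, 508.8999999999999]
```

View pics/t15.png

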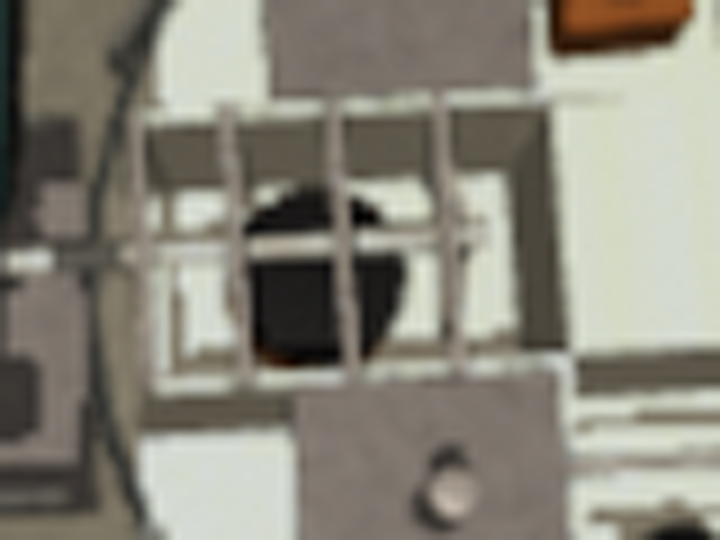

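View pics/s15.png

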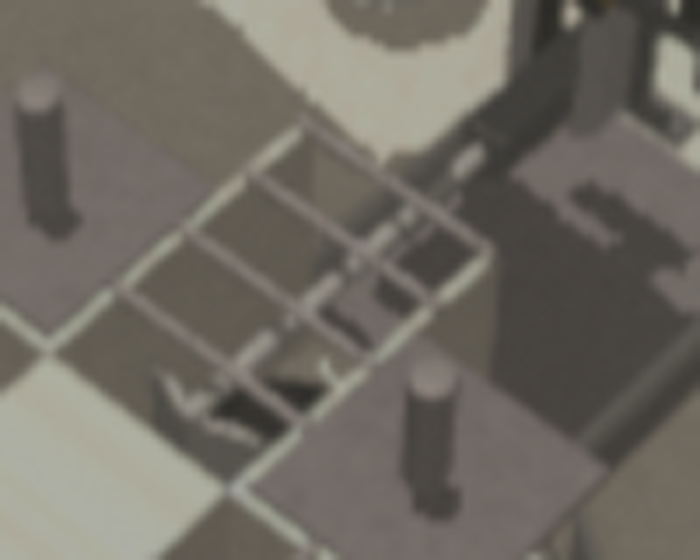

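```bash
python3 -c "
from h import *
for u,v in [(405,275),(323,275),(243,275)]:
  d=ray('top',(265+u/9,170+v/9),.075)[:2]-C;print(d@U,d@N)
"
```

```text
0.08005675416621458 0.0007253360395612139
0.10742392796262612 -0.000787210950454315
0.134191365842966 -0.0022819581940188875
```

>>> arm_command(series="0 0.003 0 0 0.002 -0.005 0.005; 0 0 0 0 0.012 0 0.005; 0 0 0 0 0.015 0 0.005; 0 0 0 0 0.012 0 0.005; 0 0 0 0 0 0 0.005")

```text
time: 17.2
tool_pos: [0.5296, 0.03, 0.0828]
ee_rot: [-1.57, 0.001, 0.032]
wrist_force: [-0.3, -0.6, -1.8]
width: 0.0179
```

```bash
python3 -c "
from h import *
rk();sgo(0.056,0,0.036,1)
"
```

```text
grip sx 0.2600 sy 0.0007 z 0.1016
head sx 0.0600 sy 0.0003 z 0.0455
t 17.2 rot [-1.57e+00  1.00e-03  3.20e-02] F [-0.3 -0.6 -1.8]
t 17.2 pos [0.5296 0.03   0.0828] rot [-1.57e+00  1.00e-03  3.20e-02] rv [-0.001 -0.001 -0.002] dist 0.01 F [-0.3 -0.6 -1.8] w 0.0179
-0.0006 0.0021 -0.0012 0.0007 0.0096 -0.004 0.005
```

>>> arm_command(series="0 0.002 0 0 0.006 -0.001 0.005; 0 0 0 0 0.003 0 0.005; 0 0 0 0 0 0 0.005")

```text
time: 17.5
tool_pos: [0.5295, 0.0292, 0.0728]
ee_rot: [-1.57, 0.002, 0.03]
wrist_force: [0.9, -0.5, -2.1]
width: 0.0179
```

```bash
python3 -c "
from h import *
rk();sgo(0.10,0,0.036,4)
im=robot.snapshot('top');cv2.imwrite('pics/t16.png',cv2.resize(im[170:230,265:345],None,fx=9,fy=9,interpolation=cv2.INTER_CUBIC))
"
```

```text
grip sx 0.2591 sy 0.0007 z 0.0916
head sx 0.0592 sy 0.0007 z 0.0355
t 17.5 rot [-1.57   0.002  0.03 ] F [ 0.9 -0.5 -2.1]
t 17.5 pos [0.5295 0.0292 0.0728] rot [-1.57   0.002  0.03 ] rv [-0.001 -0.002 -0.   ] dist 0.041 F [ 0.9 -0.5 -2.1] w 0.0179
-0.0002 0.0001 -0.0004 0.0002 -0.0001 0.0102 0.005; -0.0002 0.0001 -0.0004 0.0002 -0.0001 0.0102 0.005; -0.0002 0.0001 -0.0004 0.0002 -0.0001 0.0102 0.005; -0.0002 0.0001 -0.0004 0.0002 -0.0001 0.0102 0.005
```

View pics/t16.png

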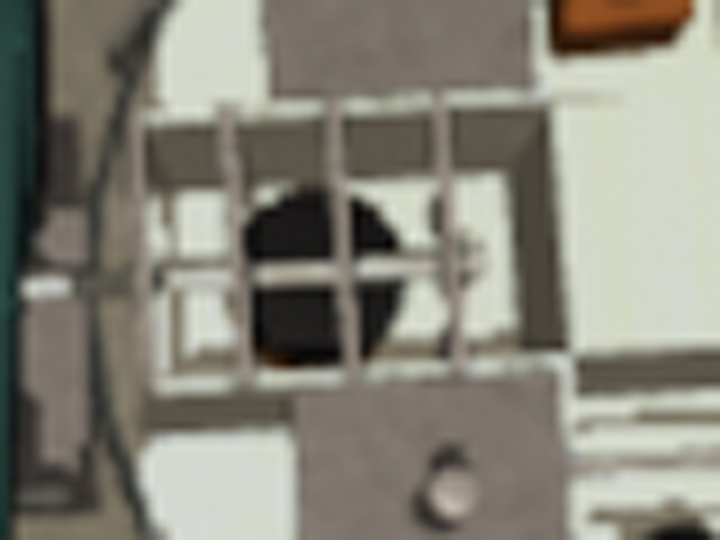

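The head is down behind the jar, with its tip at crop (478,255) and the jar's near edge at 400. The jar hasn't moved. Now I'll draw it out.

>>> arm_command(series="0 0 0 0 0 0.006 0.005; 0 0 0 0 0 0.007 0.005; 0 0 0 0 0 0.008 0.005; 0 0 0 0 0 0.01 0.005; 0 0 0 0 0 0.01 0.005; 0 0 0 0 0 0.01 0.005; 0 0 0 0 0 0.01 0.005; 0 0 0 0 0 0.008 0.005")

```text
time: 18.35
tool_pos: [0.5282, 0.1035, 0.0746]
ee_rot: [-1.571, -0.002, 0.03]
wrist_force: [0.6, -0.7, -1.5]
width: 0.0181
```

```bash
python3 -c "
from h import *
rk();sgo(0.232,0,0.035,10)
im=robot.snapshot('top');cv2.imwrite('pics/t17.png',cv2.resize(im[165:240,215:345],None,fx=6,fy=6,interpolation=cv2.INTER_CUBIC))
im=robot.snapshot('scene');cv2.imwrite('pics/s17.png',cv2.resize(im[150:290,220:380],None,fx=4,fy=4,interpolation=cv2.INTER_CUBIC))
"
```

```text
grip sx 0.3334 sy -0.0001 z 0.0934
head sx 0.1334 sy -0.0003 z 0.0375
t 18.35 rot [-1.571 -0.002  0.03 ] F [ 0.6 -0.7 -1.5]
t 18.35 pos [0.5282 0.1035 0.0746] rot [-1.571 -0.002  0.03 ] rv [ 0.     0.002 -0.   ] dist 0.099 F [ 0.6 -0.7 -1.5] w 0.0181
0.0001 0 0.0002 0 0.0002 0.0099 0.005; 0.0001 0 0.0002 0 0.0002 0.0099 0.005; 0.0001 0 0.0002 0 0.0002 0.0099 0.005; 0.0001 0 0.0002 0 0.0002 0.0099 0.005; 0.0001 0 0.0002 0 0.0002 0.0099 0.005; 0.0001 0 0.0002 0 0.0002 0.0099 0.005; 0.0001 0 0.0002 0 0.0002 0.0099 0.005; 0.0001 0 0.0002 0 0.0002 0.0099 0.005; 0.0001 0 0.0002 0 0.0002 0.0099 0.005; 0.0001 0 0.0002 0 0.0002 0.0099 0.005
```

View pics/t17.png

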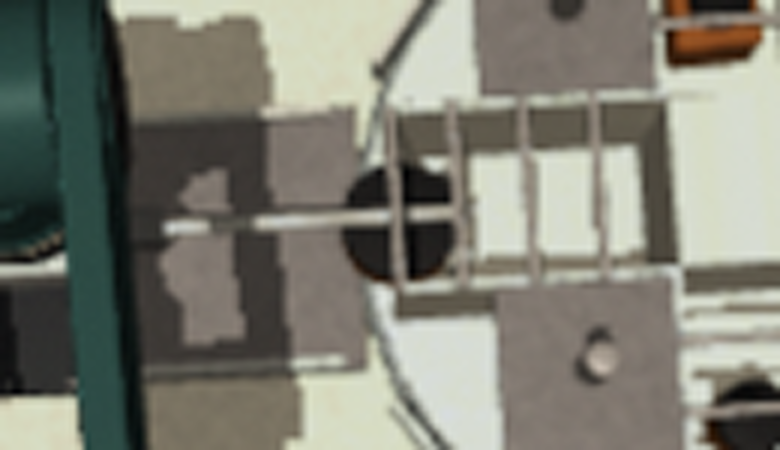

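View pics/s17.png

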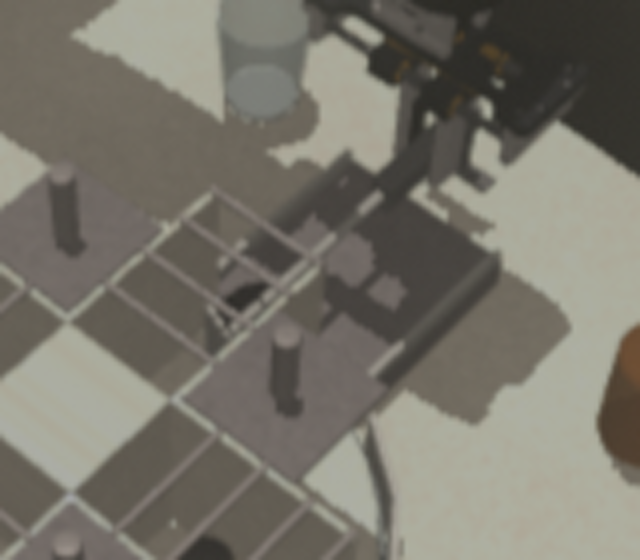

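>>> arm_command(series="0 0 0 0 0 0.007 0.005; 0 0 0 0 0 0.009 0.005; 0 0 0 0 0 0.01 0.005; 0 0 0 0 0 0.01 0.005; 0 0 0 0 0 0.01 0.005; 0 0 0 0 0 0.01 0.005; 0 0 0 0 0 0.01 0.005; 0 0 0 0 0 0.009 0.005; 0 0 0 0 0 0.006 0.005; 0 0 0 0 0 0 0.005")

```text
time: 19.45
tool_pos: [0.5255, 0.1916, 0.0745]
ee_rot: [-1.572, -0.001, 0.031]
wrist_force: [-0.9, -1.0, -2.1]
width: 0.0182
```

```bash
python3 -c "
from h import *
rk();sgo(0.232,0,0.036,4)
im=robot.snapshot('top');cv2.imwrite('pics/t18.png',cv2.resize(im[165:240,215:345],None,fx=6,fy=6,interpolation=cv2.INTER_CUBIC))
im=robot.snapshot('scene');cv2.imwrite('pics/s18.png',cv2.resize(im[150:290,220:380],None,fx=4,fy=4,interpolation=cv2.INTER_CUBIC))
"
```

```text
grip sx 0.4216 sy 0.0000 z 0.0933
head sx 0.2216 sy -0.0004 z 0.0376
t 19.45 rot [-1.572e+00 -1.000e-03  3.100e-02] F [-0.9 -1.  -2.1]
t 19.45 pos [0.5255 0.1916 0.0745] rot [-1.572e+00 -1.000e-03  3.100e-02] rv [ 0.001  0.002 -0.001] dist 0.01 F [-0.9 -1.  -2.1] w 0.0182
0.0003 0.0003 0.0004 0 0.0003 0.0026 0.005; 0.0003 0.0003 0.0004 0 0.0003 0.0026 0.005; 0.0003 0.0003 0.0004 0 0.0003 0.0026 0.005; 0.0003 0.0003 0.0004 0 0.0003 0.0026 0.005
```

View pics/s18.png

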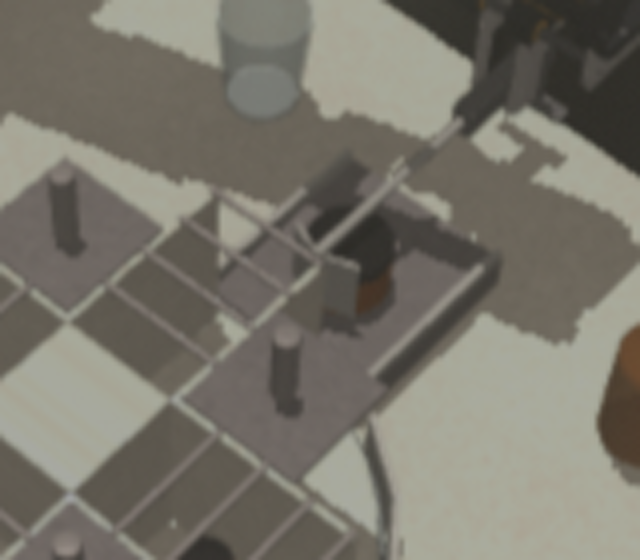

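View pics/t18.png

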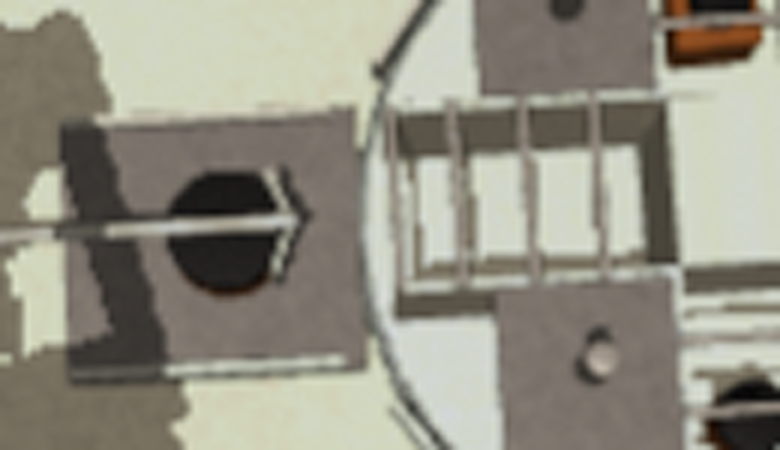

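>>> arm_command(series="0 0 0 0 0 -0.006 0.005; 0 0 0 0 0 -0.006 0.005; 0 0 0 0 0 0 0.005; 0 0 0 0 -0.02 0 0.005; 0 0 0 0 -0.03 0 0.005; 0 0 0 0 -0.03 0 0.005; 0 0 0 0 -0.025 0 0.005; 0 0 0 0 0 0 0.005")

```text
time: 20.35
tool_pos: [0.5251, 0.175, 0.1813]
ee_rot: [-1.571, 0.002, 0.025]
wrist_force: [0.4, 0.2, -1.7]
width: 0.0177
```

```bash
python3 -c "
from h import *
rk();
im=robot.snapshot('top');cv2.imwrite('pics/t19.png',cv2.resize(im[165:240,215:345],None,fx=6,fy=6,interpolation=cv2.INTER_CUBIC))
go(.47,.30,.19,0.03,4,0.005)
"
```

```text
grip sx 0.4050 sy 0.0009 z 0.2001
head sx 0.2050 sy 0.0019 z 0.1442
t 20.35 rot [-1.571  0.002  0.025] F [ 0.4  0.2 -1.7]
t 20.4 pos [0.5241 0.1748 0.179 ] rot [-1.572  0.006  0.025] rv [ 0.001 -0.006  0.005] dist 0.137 F [-0.2  0.5 -1.7] w 0.0178
0.0003 -0.0012 -0.0015 -0.0127 -0.0027 0.0316 0.005; 0.0003 -0.0012 -0.0015 -0.0127 -0.0027 0.0317 0.005; 0.0003 -0.0012 -0.0015 -0.0127 -0.0027 0.0317 0.005; 0.0003 -0.0012 -0.0015 -0.0126 -0.0027 0.0317 0.005
```

View pics/t19.png

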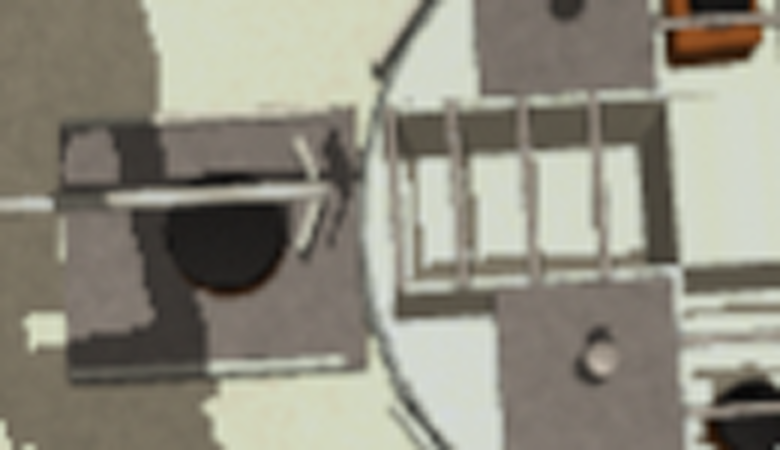

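>>> arm_command(series="0 0 0 -0.01 -0.002 0.03 0.005; 0 0 0 -0.013 -0.003 0.034 0.005; 0 0 0 -0.013 -0.003 0.034 0.005; 0 0 0 -0.012 -0.003 0.03 0.005; 0 0 0 0 0 0 0.005")

```text
time: 20.9
tool_pos: [0.4687, 0.302, 0.1789]
ee_rot: [-1.577, 0.02, 0.019]
wrist_force: [0.3, -0.1, -1.9]
width: 0.0179
```

```bash
python3 -c "
from h import *
go(.4178,.3594,.15,1.54,13,0.005)
"
```

```text
t 20.9 pos [0.4687 0.302  0.1789] rot [-1.577  0.02   0.019] rv [ 0.021 -0.011  1.521] dist 0.082 F [ 0.3 -0.1 -1.9] w 0.0179
-0.0008 -0.117 -0.0016 -0.0038 0.0023 0.0045 0.005; -0.0008 -0.117 -0.0016 -0.0032 0.0023 0.0049 0.005; -0.0008 -0.117 -0.0016 -0.0026 0.0023 0.0053 0.005; -0.0008 -0.117 -0.0016 -0.002 0.0022 0.0055 0.005; -0.0008 -0.117 -0.0016 -0.0014 0.0022 0.0057 0.005; -0.0008 -0.117 -0.0016 -0.0007 0.0022 0.0059 0.005; -0.0008 -0.117 -0.0016 0 0.0022 0.0059 0.005; -0.0008 -0.117 -0.0016 0.0007 0.0022 0.0059 0.005; -0.0008 -0.117 -0.0016 0.0014 0.0022 0.0057 0.005; -0.0008 -0.117 -0.0016 0.002 0.0022 0.0055 0.005; -0.0008 -0.117 -0.0016 0.0027 0.0022 0.0053 0.005; -0.0008 -0.117 -0.0016 0.0032 0.0022 0.0049 0.005; -0.0008 -0.117 -0.0016 0.0038 0.0022 0.0045 0.005
```

>>> arm_command(series="0 -0.1 0 -0.004 0 0.005 0.005; 0 -0.115 0 -0.003 0.001 0.005 0.005; 0 -0.115 0 -0.003 0.001 0.005 0.005; 0 -0.115 0 -0.002 0.001 0.006 0.005; 0 -0.115 0 -0.001 0.001 0.006 0.005; 0 -0.115 0 -0.001 0.001 0.006 0.005; 0 -0.115 0 0 0.001 0.006 0.005; 0 -0.115 0 0.001 0.001 0.006 0.005; 0 -0.115 0 0.001 0.001 0.006 0.005; 0 -0.115 0 0.002 0.001 0.006 0.005; 0 -0.11 0 0.003 0.001 0.005 0.005; 0 -0.08 0 0.003 0 0.004 0.005")

```text
time: 22.1
tool_pos: [0.4149, 0.3423, 0.1407]
ee_rot: [-1.524, 0.044, 1.391]
wrist_force: [0.1, -0.1, -1.6]
width: 0.0181
```

```bash
python3 -c "
from h import *
go(.4178,.3594,.12,1.54,4,0.005)
"
```

```text
t 22.1 pos [0.4149 0.3423 0.1407] rot [-1.524  0.044  1.391] rv [ 0.039 -0.052  0.15 ] dist 0.027 F [ 0.1 -0.1 -1.6] w 0.0181
-0.0126 -0.0376 -0.0102 0.0046 0.005 -0.0002 0.005; -0.0126 -0.0376 -0.0102 0.0045 0.005 -0.0003 0.005; -0.0126 -0.0376 -0.0102 0.0044 0.0051 -0.0004 0.005; -0.0126 -0.0376 -0.0102 0.0044 0.0051 -0.0005 0.005
```

>>> arm_command(series="-0.012 -0.035 -0.012 0.004 0.002 0 0.005; -0.012 -0.035 -0.012 0.004 0.002 0 0.005; -0.012 -0.03 -0.01 0.004 0.002 0 0.005; -0.008 -0.02 -0.008 0.003 0.002 0 0.005; 0 0 0 0 0 0 0.005; 0 0 0 0 0 0 0.005")

```text
time: 22.7
tool_pos: [0.4144, 0.3513, 0.1219]
ee_rot: [-1.556, 0.009, 1.513]
wrist_force: [0.2, 0.8, -1.1]
width: 0.0177
```

```bash
python3 -c "
from h import *
go(.4178,.3594,.06,1.54,4,0.005)
"
```

```text
t 22.7 pos [0.4144 0.3513 0.1219] rot [-1.556  0.009  1.513] rv [ 0.008 -0.016  0.027] dist 0.062 F [ 0.2  0.8 -1.1] w 0.0177
-0.0038 -0.0068 -0.0021 0.0022 0.0154 -0.001 0.005; -0.0038 -0.0068 -0.0021 0.0022 0.0154 -0.0009 0.005; -0.0038 -0.0068 -0.0021 0.0021 0.0155 -0.0009 0.005; -0.0038 -0.0068 -0.0021 0.0021 0.0155 -0.0008 0.005
```

>>> arm_command(series="-0.006 -0.01 -0.003 0.004 0.012 -0.001 0.005; -0.005 -0.008 -0.003 0.003 0.014 -0.001 0.005; -0.004 -0.006 -0.002 0.002 0.014 -0.001 0.005; -0.003 -0.004 -0.002 0.002 0.012 -0.001 0.005; 0 0 0 0 0 0 0.005; 0 0 0 0 0 0 0.005")

```text
time: 23.3
tool_pos: [0.4206, 0.3621, 0.0694]
ee_rot: [-1.577, -0.003, 1.539]
wrist_force: [-0.3, -0.4, -2.0]
width: 0.0177
```

```bash
python3 -c "
from h import *
go(.4178,.3594,.042,1.54,1,0.005)
"
```

```text
t 23.3 pos [0.4206 0.3621 0.0694] rot [-1.577 -0.003  1.539] rv [-0.003  0.006  0.001] dist 0.028 F [-0.3 -0.4 -2. ] w 0.0177
0.0061 -0.0006 0.003 -0.0029 0.0274 0.0029 0.005
```

Plenty of time left, so I'll lower it gently.

>>> arm_command(series="0.006 0 0.003 -0.002 0.01 0.002 0.005; 0.003 0 0.001 -0.001 0.01 0.001 0.005; 0 0 0 0 0.005 0 0.005; 0 0 0 0 0 0 0.005; 0 0 0 0 0 0 0.005")

```text
time: 23.8
tool_pos: [0.4182, 0.3593, 0.0438]
ee_rot: [-1.569, 0.0, 1.539]
wrist_force: [0.4, -0.2, -1.7]
width: 0.0177
```

```bash
python3 -c "
from h import *
go(.4178,.3594,.041,1.54,1,0.005)
"
```

```text
t 23.8 pos [0.4182 0.3593 0.0438] rot [-1.569  0.     1.539] rv [-0.    -0.002  0.001] dist 0.003 F [ 0.4 -0.2 -1.7] w 0.0177
-0.0017 -0.0011 0 0.0001 0.0028 0.0004 0.005
```

>>> arm_command(series="0 0 0 0 0.003 0 0.005; 0 0 0 0 0 0 0.005; 0 0 0 0 0.001 0 0.005; 0 0 0 0 0 0 0.005")

```text
time: 24.2
tool_pos: [0.4192, 0.3601, 0.0415]
ee_rot: [-1.572, -0.002, 1.539]
wrist_force: [-1.2, 0.6, -2.6]
width: 0.0176
```

>>> arm_command(series="0 0 0 0 0.001 0 0.005; 0 0 0 0 0 0 0.005; 0 0 0 0 0 0 0.03; 0 0 0 0 0 0 0.05; 0 0 0 0 0 0 0.06; 0 0 0 0 0 0 0.06")

```text
time: 24.8
tool_pos: [0.4201, 0.3606, 0.0415]
ee_rot: [-1.574, -0.003, 1.539]
wrist_force: [-0.3, 0.1, -0.2]
width: 0.0464
```

```bash
python3 -c "
from h import *
go(.4178,.3594,.15,1.54,4,0.06)
im=robot.snapshot('wrist');cv2.imwrite('pics/w20.png',im)
im=robot.snapshot('scene');cv2.imwrite('pics/s20.png',cv2.resize(im[80:230,280:440],None,fx=4,fy=4))
"
```

```text
t 24.8 pos [0.4201 0.3606 0.0415] rot [-1.574 -0.003  1.539] rv [-0.003  0.003  0.001] dist 0.108 F [-0.3  0.1 -0.2] w 0.0464
0.0008 -0.0002 0.0009 -0.0002 -0.0271 0.0005 0.06; 0.0008 -0.0002 0.0009 -0.0002 -0.0271 0.0005 0.06; 0.0008 -0.0002 0.0009 -0.0003 -0.0271 0.0005 0.06; 0.0008 -0.0002 0.0009 -0.0003 -0.0271 0.0005 0.06
```

View pics/w20.png

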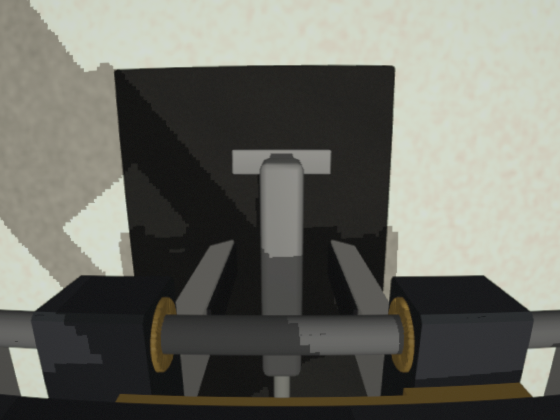

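View pics/s20.png

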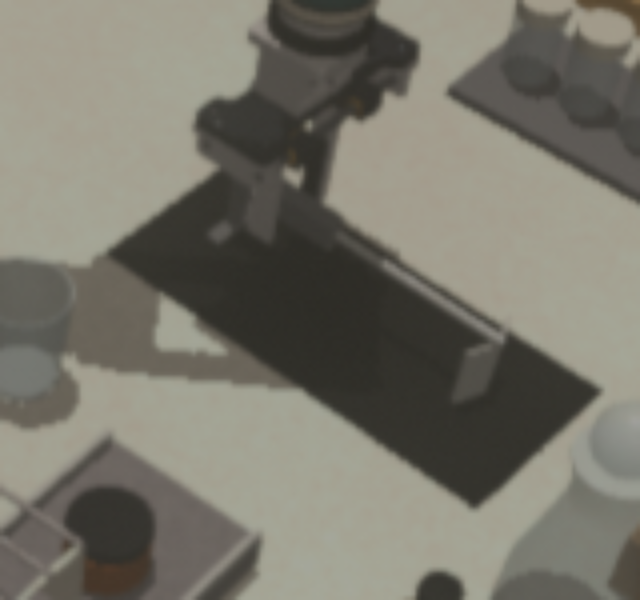

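The rake is standing on its mat. Lifting clear.

>>> arm_command(series="0 0 0 0 0 0 0.06; 0 0 0 0 -0.015 0 0.06; 0 0 0 0 -0.03 0 0.06; 0 0 0 0 -0.04 0 0.06; 0 0 0 0 -0.04 0 0.06; 0 0 0 0 -0.03 0 0.06; 0 0 0 0.02 -0.02 0.03 0.06; 0 0 0 0.02 0 0.04 0.06; 0 0 0 0.02 0 0.04 0.06; 0 0 0 0 0 0 0.06; 0 0 0 0 0 0 0.06")

```text
time: 26.0
tool_pos: [0.3092, 0.4259, 0.2356]
ee_rot: [-1.581, -0.013, 1.536]
wrist_force: [-0.3, 0.1, -1.3]
width: 0.0601
```

```bash
python3 - <<'E'
from h import *
o=robot.get_obs();print(o['time'],o['tool_pos'],o['wrist_force'])
im=robot.snapshot('top');cv2.imwrite('pics/t21.png',im)
im2=robot.snapshot('scene');cv2.imwrite('pics/s21.png',im2)
for k,v in spots('top',['jar','carafe','beaker','flask','reagent','carton','tall_bottle','square_bottle','rake_grip'],2).items():print(k,v)
E
```

```text
26.0 [0.30922897 0.42591208 0.23561636] [-0.27564946  0.06242119 -1.33269337]
jar [(0.87, [0.532, 0.025, 0.0775], [251.8, 202.9])]
carafe [(0.78, [0.7544, 0.2048, 0.1072], [190.4, 129.8]), (0.53, [0.527, -0.2228, 0.1646], [338.8, 198.1])]
beaker [(0.34, [0.5831, -0.4989, 0.0899], [424.0, 181.5])]
flask [(0.69, [0.3601, -0.4169, 0.1013], [403.4, 256.0])]
reagent [(0.85, [0.7293, 0.0805, 0.091], [232.2, 138.2])]
carton [(0.87, [0.5857, -0.4995, 0.0915], [424.3, 180.6]), (0.48, [0.3612, 0.1348, 0.0217], [218.3, 261.1])]
tall_bottle [(0.67, [0.5375, -0.3226, 0.1013], [368.7, 197.0]), (0.55, [0.5258, -0.2213, 0.1669], [338.4, 198.4])]
square_bottle [(0.52, [0.6374, -0.2207, 0.0791], [332.2, 166.4])]
rake_grip [(0.72, [0.4451, 0.3522, 0.0646], [144.5, 234.6]), (0.54, [0.5266, -0.22, 0.1663], [337.9, 198.2])]
```

View pics/t21.png

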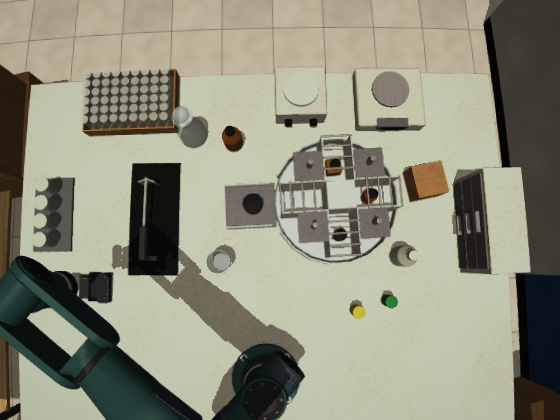

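View pics/s21.png

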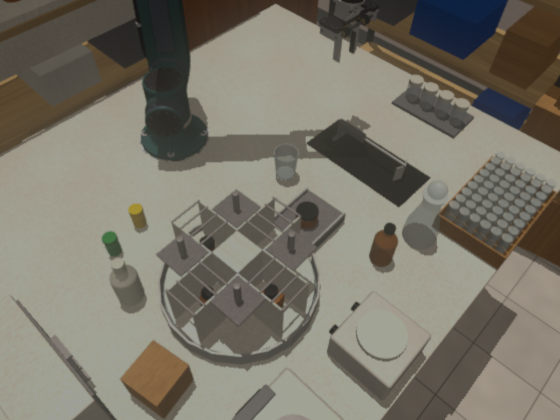

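```bash
python3 -c "
from bench import robot
print(robot.close_job())"
```

```text
the job is handed in; nothing more can be done
None
```

The jar is on the landing tray, the rake is back on its mat, and I handed the job in at about 26 s. It gave no verdict.

**What I did:** I led the knob nearest the tray about 58° counter-clockwise until the jar's bay faced the mouth. I then took the rake, passed its head over the jar, lowered it behind and drew the jar out. Finally I set the rake back in its original pose on foot and head.

**Last checks, after lifting the arm clear:**
- **Jar:** it stands upright at about 255 mm from the carousel axis and within about 3 mm of the tray's middle line. Only the rake touched it.
- **Rake:** it stands on the mat as I found it.
- **Other stock:** the tall bottle, square bottle and vial are upright in their bays.
- **Bench things:** the carafe, flask, reagent bottle and carton measured within about 5 mm of their starts.

**Disagreements:** in the last top picture the network missed the beaker: its only report, at a low score, was at the carton. It also labelled the beaker's own spot as a carton. The beaker appears unmoved in both pictures, at about (219,260) in the top view. The network's position for the rake's grip is about 27 mm off the handle centre I measured, and it was off the same way before I moved the rake.

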